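# Stow the bench tools in the ratchet-flap locker

### The job

Stow every hand tool lying loose on the bench (whichever are there of the torch, adjustable spanner, dibber, closed folding saw and sharpening stone) in the plywood tool locker: draw its slide bolt right back, raise the flap through its notches until it stays up by itself on the top one, and lay the tools inside. Then lift the flap past the top notch so that the pawl is thrown out, bring it down fully shut, and push the bolt fully home over it. Leave the funnel and the saucer where they are.

Things in the scene. Friction and masses are not known exactly. Their poses are not given: they have to be found in the camera images.
- locker: Plywood tool locker fixed to the bench: open box, outside 320 (its x) by 210 mm (its y), rim 65 mm up, walls and floor 6 mm. Origin: centre of underside; z up. Its 12 mm flap lies on the rim, hinged along the +y rim, handle on the free -y edge. Ratchet quadrant, pawl and a 200 mm steel post stand outside the +x end, 165 to 212 mm from the centre (weight to 245 mm up). Slide bolt outside the -y wall.
- locker_hinge (a point): Point on the hinge line of the flap, level with the rim (65 mm up), opposite the middle of the handle. The hinge axis is the locker's x direction.
- locker_well (a point): Centre of the locker's inner floor, 6 mm over the bench; the well is 308 (x) by 198 (y) mm and 59 mm deep.
- flap (a joint): Flap angle, rad: 0 shut, grows as its -y edge rises. Notches hold it at 0.55, 0.80, 1.05, 1.30 (raise a little past one, it drops back into it). At about 1.41 the pawl is thrown out; hard stop 1.47. With the pawl out it falls freely, slightly damped; shutting it (below about 0.05) re-arms the pawl. 2 to 4 N at the handle.
- flap_handle (a point): Middle of the flap's round steel bar handle, 12 mm thick, 80 mm long, parallel to the hinge, 42 mm clear of the flap's free edge in the plane of the flap, 252 mm from the hinge line and 6 mm above the flap's underside plane; 50 mm to +x of the locker's centre, 71 mm over the bench when shut. Moves with the flap; nothing above it at any angle.
- pawl (a joint): Pawl angle in rad: 0 seated against the teeth, up to 0.2 while clicking over a tooth, 0.77 thrown out (its round weight tips over to the -y side). Above 0.35 it stays out, below it falls in.
- bolt (a joint): Slide bolt travel, m: 0 drawn fully back (at its stop), 0.045 fully home (towards the locker's +x, at its stop), its tongue then over the steel ear of the shut flap. Below about 0.008 it clears the ear. About 2 N of friction; stays where left.
- bolt_knob (a point): Centre of the bolt's upright round knob, 16 mm thick, 36 mm tall, this point 107 mm over the bench, 137 mm to the -y side of the locker's centre. Slides along the locker's x. When the bolt is home the knob is 100 mm from the middle of the handle.
- funnel: Bystander: blue plastic funnel standing mouth down, 100 mm across, 90 mm tall; origin centre of underside. Not to be moved.
- saucer: Bystander: terracotta saucer, 116 mm across, 20 mm tall; origin centre of underside. Not to be moved.
- torch_mid (a point): One of the tools to stow, may be absent: yellow square-bodied hand torch, 123 mm long, body 28 x 28 mm, square head and black end cap 36 x 36 mm; 0.16 kg. Lies with its length along its x axis. This point: half-way up and midway along the body (the gripped part), 18 mm over its underside.
- spanner_mid (a point): One of the tools to stow, may be absent: chrome adjustable spanner lying flat, 131 mm long, handle 20 mm wide, jaw head 46 mm wide at the +x end, all 12 mm thick; 0.20 kg. Lies with its length along its x axis. This point: in the handle 65 mm from its end, 6 mm over its underside.
- dibber_mid (a point): One of the tools to stow, may be absent: wooden dibber lying on its side, 129 mm long: square 30 x 30 mm handle 74 mm long with rounded corners, and a round tapered point (26 mm at the root) to +x; 0.09 kg. Lies with its length along its x axis. This point: in the square handle 48 mm from its blunt end, 15 mm over its underside.
- saw_mid (a point): One of the tools to stow, may be absent: closed folding pruning saw: dark wooden bar 132 x 24 x 22 mm with the steel back of the blade and a rivet showing on top (up to 26 mm); 0.14 kg. Lies with its length along its x axis. This point: centre, 11 mm over its underside.
- stone_mid (a point): One of the tools to stow, may be absent: grey sharpening stone, plain bar 120 x 32 x 20 mm; 0.22 kg. Lies with its length along its x axis. This point: centre, 10 mm over its underside.
There are look-alikes about, which are no part of the job. Leave any green, red or turquoise look-alike of the part that bears dibber_mid alone.

How it is judged (in metres and radians):
On the way, in this order (a step that is already met when the one before it is completed fails the run):
1. the slide bolt is drawn back (value of joint bolt below 0.006 m), for 0.2 s.
2. the flap stands on its top notch by itself, untouched by the robot (value of joint flap between 1.26 and 1.34 rad and value of joint pawl below 0.15 rad and contact force between each of the arm, the fingers and flap below 0.2 N), for 0.5 s.
3. all the loose tools lie in the well and are let go, the flap still standing on its top notch (x of torch_mid in the frame of locker between -0.152 and 0.152 m and y of torch_mid in the frame of locker between -0.097 and 0.097 m and z of torch_mid in the frame of locker between 0.004 and 0.06 m and x of spanner_mid in the frame of locker between -0.152 and 0.152 m and y of spanner_mid in the frame of locker between -0.097 and 0.097 m and z of spanner_mid in the frame of locker between 0.004 and 0.06 m and x of dibber_mid in the frame of locker between -0.152 and 0.152 m and y of dibber_mid in the frame of locker between -0.097 and 0.097 m and z of dibber_mid in the frame of locker between 0.004 and 0.06 m and x of saw_mid in the frame of locker between -0.152 and 0.152 m and y of saw_mid in the frame of locker between -0.097 and 0.097 m and z of saw_mid in the frame of locker between 0.004 and 0.06 m and x of stone_mid in the frame of locker between -0.152 and 0.152 m and y of stone_mid in the frame of locker between -0.097 and 0.097 m and z of stone_mid in the frame of locker between 0.004 and 0.06 m and contact force between the fingers and torch below 0.3 N and contact force between the fingers and spanner below 0.3 N and contact force between the fingers and dibber below 0.3 N and contact force between the fingers and saw below 0.3 N and contact force between the fingers and stone below 0.3 N and value of joint flap above 1.26 rad and value of joint pawl below 0.15 rad), for 0.3 s.
4. the flap is lifted past the top notch and the pawl is thrown out (value of joint flap above 1.34 rad and value of joint pawl above 0.5 rad), for 0.1 s.
5. the flap is down, fully shut, with the bolt not yet over it (value of joint flap below 0.03 rad and value of joint bolt below 0.015 m), for 0.2 s.
At the end, for the whole second after the job is handed in: the flap is shut (within 0.03 rad), the bolt is home (within 4 mm of its stop), the pawl is seated again, every tool present lies inside the well below the rim, and the funnel and saucer are within 30 mm of where they stood (value of joint flap below 0.03 rad and value of joint bolt above 0.041 m and value of joint pawl below 0.15 rad and x of torch_mid in the frame of locker between -0.152 and 0.152 m and y of torch_mid in the frame of locker between -0.097 and 0.097 m and z of torch_mid in the frame of locker between 0.004 and 0.06 m and x of spanner_mid in the frame of locker between -0.152 and 0.152 m and y of spanner_mid in the frame of locker between -0.097 and 0.097 m and z of spanner_mid in the frame of locker between 0.004 and 0.06 m and x of dibber_mid in the frame of locker between -0.152 and 0.152 m and y of dibber_mid in the frame of locker between -0.097 and 0.097 m and z of dibber_mid in the frame of locker between 0.004 and 0.06 m and x of saw_mid in the frame of locker between -0.152 and 0.152 m and y of saw_mid in the frame of locker between -0.097 and 0.097 m and z of saw_mid in the frame of locker between 0.004 and 0.06 m and x of stone_mid in the frame of locker between -0.152 and 0.152 m and y of stone_mid in the frame of locker between -0.097 and 0.097 m and z of stone_mid in the frame of locker between 0.004 and 0.06 m and distance of each of funnel, saucer from where it was at the start of the episode below 0.03 m); the robot touches nothing.
It fails at once if the funnel or the saucer is shoved more than 30 mm (distance of any of funnel, saucer from where it was at the start of the episode above 0.03 m).
Of torch, spanner, dibber, saw, stone only 3 to 5 are there at a start; the rules pass over those that are not, and their reading is None.
At some moment in a run one of torch, spanner, dibber, saw, stone may be knocked a few centimetres aside while the robot is not near it.
Once in a run the grip may slacken for a moment while it holds something.
It also fails if it takes over 210 s, if anything falls off the work surface, if the arm or the gripper's body presses on something with over 40 N, if the wrist force passes 120 N, or if a joint passes its speed limit or range.

### The arm

A 6-joint arm with a two-finger parallel gripper is mounted at the origin on the work surface. World frame = base frame: x ahead of the robot, y to its left, z up, the work surface at z = 0. Lengths are in mm, angles in rad, forces in N, time in s.
With the tool pointing down it reaches from about 325 to 775 mm from the base axis. Payload 5.5 kg.
Tool frame: the origin (TCP) lies midway between the tips of the shut fingers; the grasp point (between the pads) lies 19 mm behind it; z points along the fingers, y is the direction in which the jaws open and shut (so a half turn about z gives the same grasp; the last joint's range is limited). The gripper opens to 88 mm and grips with 3 to 60 N. Pads are 20 mm wide; open, the fingers measure 115 mm over their backs; the gripper's body (75 mm by 178 mm) begins 61 mm behind the grasp point.
Start: joints at [-1.381, 0.091, 1.231, -0, 1.82, -0.057], TCP at [146.58, -581.834, 222.631] pointing down, gripper open.
Joint ranges: [-2.87, 2.87], [-0.86, 2.18], [0.17, 2.46], [-1.51, 4.65], [0.06, 2.69], [-2.65, 2.65]. Speed limits (rad/s): [2.57, 2.57, 3.01, 3.14, 3.14, 3.14].

### API

Orientations are given as a rotation vector (axis times angle).
In Python, from cell import manip gives the robot as it stands.
- The arm moves only by the tool servo_tool, never from a script. Its argument "rows" is a list that holds one entry, the list of rows, each a list of 6 numbers: the shift along the tool's x, y, z in m, then the turn, a rotation vector about the tool's x, y, z in rad. In form: [[[tx, ty, tz, rx, ry, rz], ...]]. A call has 1 to 20 rows; each row is the pose to reach, as a shift and turn from the pose measured when the call began, along the tool's axes at that moment; what a row does not reach only later rows make up. A row lasts 1/10 s, in which the tool goes at most 50 mm and 8.59 degrees, less where a joint would pass 70% of its speed; a pose out of reach is approached as far as the arm can. A call with a gripper value outside its range is refused whole. "grip" is the opening, from 0 (shut) to 1 (fully open), set as the call begins (left out, the last holds). The fingers move at their own pace and stop on an object; "grip_force" is the grip in N (left out, the last holds). Time passes only in rows, so rows that repeat a pose let the fingers close. It gives the time, the measured TCP pose, the force and the opening at its end, in the units of the state.
- manip.get_state(): the state, without advancing time (a new reading comes with each control period).
- manip.grab_frame(name): name is "scene" or "top"; returns a dict with "pixels" (480x640x3 uint8, red, green, blue), "K" (3x3 intrinsics, pixels), "T" (4x4, takes a point from camera to world coordinates). Camera axes: x right, y down, z forward; pixel columns grow to the right and rows downward; lengths in mm; the calibration is good to about 2 mm. A picture is of the moment at which its call begins. There is no depth.
- manip.close_job(): hands the job in, once; it reports no verdict.
Trained networks look in the newest picture that a camera, given by its name, has taken for a name from the list of things; names that differ only in an ending like _2 or _b are one class to them, and where a whole thing is asked for, a point or a joint stands for the part that bears it (a point fixed in the world has none). Each returns a list of dicts, best first, with "score" (0 to 1); they miss things now and then, are a little off and sometimes report something else, mostly with a low value. They report only what shows in the picture. A call takes as long as a camera call. They do not tell look-alikes from the thing itself.
- manip.recognise(camera, name): "location" ([row, column] in pixels, amid what is visible of it).
The state is a dict: "t": time; "qpos": joint angles; "qvel": joint speeds; "joint_efforts": joint torques, N m; "tcp_pos": TCP position; "tcp_rot": TCP orientation; "force": force on the tool from outside, world axes, zero at the start; "moment": the same for the moment, N m; "gripper_width": finger opening in mm.
Only numpy, scipy, OpenCV 4.12 (cv2) and the standard library are available. Lean on these libraries where they do the work, as an engineer would, in place of code of your own. Each camera call takes 0.05 s, during which the arm holds its last target.

## Working session

There is one attempt and no reset: what is moved stays moved. The work goes in short steps, Python scripts to look and compute and a tool call to move; the robot and the scene stay as the last step left them, time stands still between calls to the robot, and variables do not carry over. Pictures are saved under pics/ and viewed, and the job is handed in when it is done.

Besides the shell and the picture viewer there is one more tool, called after "Request:" as name([rows], argument=value, ...), one row to a line, values as JSON. servo_tool: Moves the arm, as the interface text tells. Its arguments: {"type":"object","properties":{"rows":{"type":"array"},"grip":{"type":"number"},"grip_force":{"type":"number"}},"required":["rows"]}

```bash
ls; mkdir -p pics; cat > h.py <<'E'
import numpy as np, cv2
from cell import manip
def snap(cam,fn=None):
    f=manip.grab_frame(cam)
    if fn: cv2.imwrite('pics/'+fn,cv2.cvtColor(f['pixels'],cv2.COLOR_RGB2BGR))
    return f
def ray(f,rc,z):
    K=np.array(f['K']);T=np.array(f['T'])
    d=T[:3,:3]@np.linalg.inv(K)@np.array([rc[1],rc[0],1.])
    o=T[:3,3]; return o+d*(z-o[2])/d[2]
def proj(f,p):
    K=np.array(f['K']);T=np.array(f['T'])
    c=T[:3,:3].T@(np.array(p,float)-T[:3,3]); u=K@c
    return u[1]/u[2],u[0]/u[2]
E
python3 - <<'E'
from h import *
s=manip.get_state(); print(s)
for c in('scene','top'):
    f=snap(c,c+'0.png'); print(c,np.round(f['K'],1).tolist(),np.round(f['T'],3).tolist())
    for n in ['locker','flap','flap_handle','pawl','bolt','bolt_knob','funnel','saucer','torch_mid','spanner_mid','dibber_mid','saw_mid','stone_mid']:
        print(n,[(round(float(r['score']),2),np.round(r['location']).tolist()) for r in manip.recognise(c,n)])
E
```

```text
pics
{'t': 0.0, 'qpos': array([-1.38072508e+00,  9.18282883e-02,  1.23187691e+00, -1.69332628e-05,
        1.81978053e+00, -5.67299806e-02]), 'qvel': array([ 1.19028282e-03,  5.53952674e-04, -1.12711069e-03,  6.19081165e-06,
       -2.00053956e-03,  4.08141332e-04]), 'joint_efforts': array([ 3.59992919e-03, -4.46448076e+01, -4.06439424e+01,  6.99634245e-02,
        2.92690436e-02, -1.03144837e-04]), 'tcp_pos': array([ 146.50194464, -581.53788619,  221.53024431]), 'tcp_rot': array([-3.11583073e+00, -3.86452477e-01,  2.23700532e-04]), 'force': array([-0.88747132,  0.1722957 , -0.23596094]), 'moment': array([-0.00259794,  0.00101352, -0.00960618]), 'gripper_width': 87.86553017219768}
scene [[438.8, 0.0, 323.6], [0.0, 438.8, 242.3], [0.0, 0.0, 1.0]] [[0.703, 0.53, -0.474, 1091.799], [0.711, -0.514, 0.481, -658.264], [0.011, -0.675, -0.738, 1048.624], [0.0, 0.0, 0.0, 1.0]]
locker [(0.75, [236.0, 396.0]), (0.63, [316.0, 242.0])]
flap [(0.93, [232.0, 394.0]), (0.63, [336.0, 299.0])]
flap_handle [(0.86, [232.0, 393.0]), (0.54, [296.0, 272.0])]
pawl [(0.5, [219.0, 461.0])]
bolt [(0.57, [237.0
[... 588 characters left out ...]
1, -0.011, -60.581], [0.012, -0.168, -0.986, 1153.836], [0.0, 0.0, 0.0, 1.0]]
locker [(0.77, [216.0, 225.0])]
flap [(0.67, [215.0, 224.0])]
flap_handle [(0.58, [212.0, 221.0])]
pawl [(0.7, [119.0, 198.0]), (0.54, [218.0, 223.0])]
bolt [(0.74, [235.0, 272.0])]
bolt_knob [(0.61, [235.0, 274.0])]
funnel [(0.7, [337.0, 148.0])]
saucer [(0.82, [333.0, 453.0]), (0.73, [214.0, 225.0])]
torch_mid [(0.95, [257.0, 427.0])]
spanner_mid [(0.67, [329.0, 447.0]), (0.61, [195.0, 366.0]), (0.17, [239.0, 274.0])]
dibber_mid [(0.87, [326.0, 382.0]), (0.8, [199.0, 403.0]), (0.79, [202.0, 446.0]), (0.62, [262.0, 499.0]), (0.31, [198.0, 365.0])]
saw_mid [(0.82, [260.0, 387.0])]
stone_mid [(0.97, [263.0, 349.0])]
```

View pics/scene0.png

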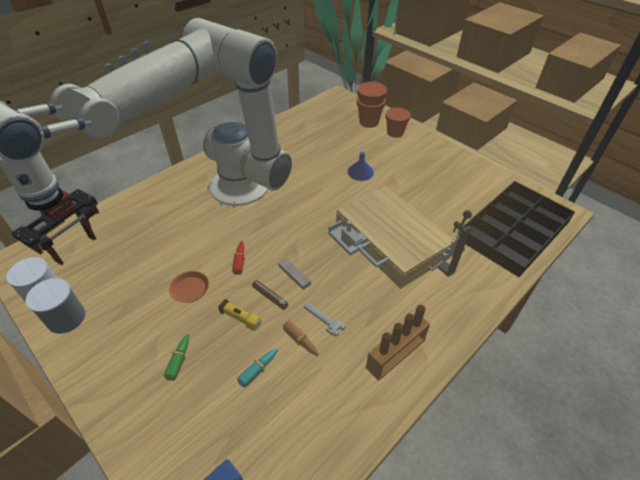

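View pics/top0.png

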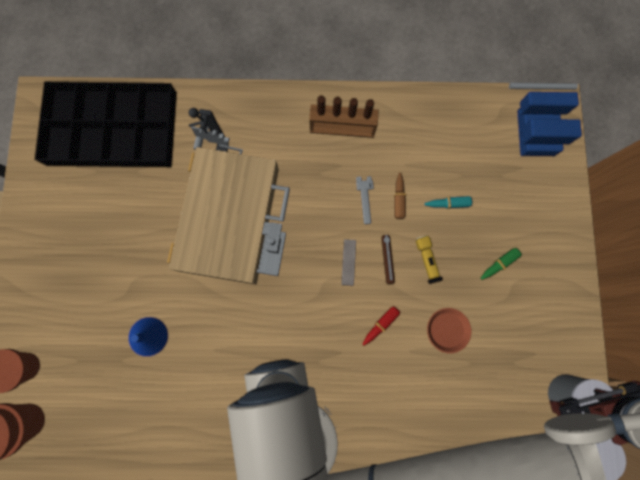

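The top view shows all five tools present: stone (263,349), saw (260,388), torch (258,429), spanner (197,366), wooden dibber (197,400). The decoys are red, green and turquoise, with the locker on the left. Next I'll zoom in.

```bash
python3 - <<'E'
import cv2
t=cv2.imread('pics/top0.png')
cv2.imwrite('pics/t1.png',cv2.resize(t[95:295,160:300],None,fx=4,fy=3,interpolation=3)[:600] if 0 else cv2.resize(t[95:295,150:310],None,fx=3,fy=3,interpolation=2))
cv2.imwrite('pics/t2.png',cv2.resize(t[160:300,330:460],None,fx=4,fy=4,interpolation=2))
E
```

```text
(no output)
```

View pics/t1.png

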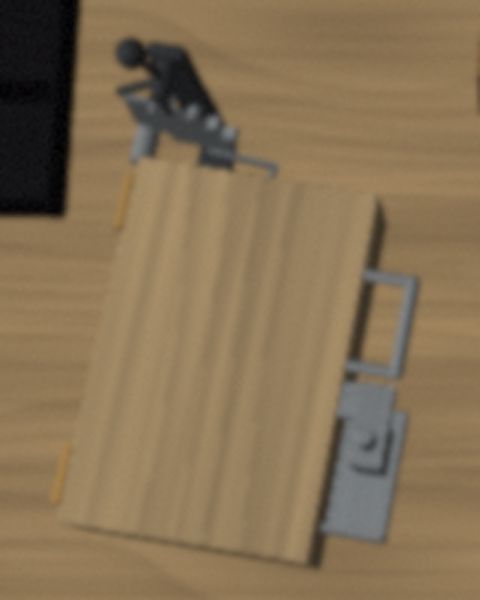

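View pics/t2.png

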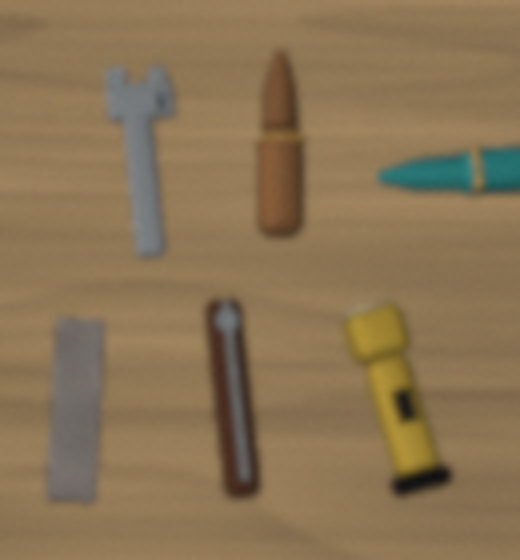

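```bash
cat >> h.py <<'E'
def c1(p): return (p[1]/3+95,p[0]/3+150)
def c2(p): return (p[1]/4+160,p[0]/4+330)
E
python3 - <<'E'
from h import *
f=snap('top')
P={n:ray(f,c1(p),z) for n,p,z in [('TL',(135,162),77),('TR',(378,193),77),('BL',(62,520),77),('BR',(310,563),77),('H1',(415,277),77),('H2',(398,374),77),('K',(368,437),125)]}
for k,v in P.items(): print(k,np.round(v[:2],1))
d=lambda a,b:(np.linalg.norm(P[a]-P[b])); print(d('TL','TR'),d('TL','BL'),d('BL','BR'),d('H1','H2'))
for a,b in [('BL','TL'),('BR','TR'),('H2','H1')]:
    v=P[a],P[b]; w=v[1]-v[0]; print(np.degrees(np.arctan2(w[1],w[0])))
print('ctr',sum(P[k] for k in('TL','TR','BL','BR'))/4,'hm',(P['H1']+P['H2'])/2)
tools={'stone':((80,319),(73,500),20),'saw':((224,300),(241,494),22),'torch':((378,318),(421,482),34),'spanner':((142,70),(150,254),12),'dibber':((280,50),(280,235),22)}
for n,(a,b,z) in tools.items():
    A=ray(f,c2(a),z);B=ray(f,c2(b),z);w=A-B
    print(n,np.round(A[:2]),np.round(B[:2]),'len',np.linalg.norm(w).round(1),'yaw',np.degrees(np.arctan2(w[1],w[0])).round(1))
E
```

```text
TL [730.9 263.3]
TR [705.6  54.3]
BL [422.3 305.3]
BR [388.9 101.4]
H1 [631.4  21. ]
H2 [547.2  33.4]
K [485.6  51.8]
210.556990900962 311.46232271085586 206.566790688284 85.0917217718441
-7.735513899875503
-8.459353056036118
-8.377746433931081
ctr [561.90173523 181.07327718  77.        ] hm [589.34182989  27.21808094  77.        ]
stone [ 507. -140.] [ 389. -135.] len 118.7 yaw -2.3
saw [ 521. -234.] [ 394. -243.] len 127.5 yaw 4.0
torch [ 508. -333.] [ 401. -357.] len 109.0 yaw 12.9
spanner [ 681. -183.] [ 553. -187.] len 127.4 yaw 1.9
dibber [ 692. -275.] [ 565. -272.] len 127.6 yaw -1.2
```

```bash
cat >> h.py <<'E'
from scipy.spatial.transform import Rotation as R
TH=np.radians(-8.2); C=np.array([561.5,180.5])
ex=np.array([np.cos(TH),np.sin(TH)]); ey=np.array([-ex[1],ex[0]])
def L(x,y,z): p=C+ex*x+ey*y; return np.array([p[0],p[1],z])
def toL(p): d=np.array(p[:2])-C; return d@ex,d@ey
def rot(yaw): # tool down, tool x at yaw deg
    return R.from_euler('z',yaw,degrees=True)*R.from_euler('x',180,degrees=True)
def plan(*wps):
    s=manip.get_state(); R0=R.from_rotvec(s['tcp_rot']); p0=np.array(s['tcp_pos'])
    x0=R0.as_matrix()[:,0]; print('t',round(s['t'],2),'tcp',np.round(p0,1),'yaw',round(np.degrees(np.arctan2(x0[1],x0[0])),1),'w',round(s['gripper_width'],1),'F',np.round(s['force'],1),'q6',round(s['qpos'][5],2))
    for p,yaw in wps:
        d=R0.inv().apply(np.array(p)-p0)/1000; r=(R0.inv()*rot(yaw)).as_rotvec()
        print(np.round(d,4).tolist(),np.round(r,3).tolist())
E
python3 - <<'E'
import cv2
s=cv2.imread('pics/scene0.png')
cv2.imwrite('pics/s1.png',cv2.resize(s[170:300,320:490],None,fx=4,fy=4,interpolation=2))
cv2.imwrite('pics/s2.png',cv2.resize(s[240:370,200:360],None,fx=4,fy=4,interpolation=2))
E
```

```text
(no output)
```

View pics/s1.png

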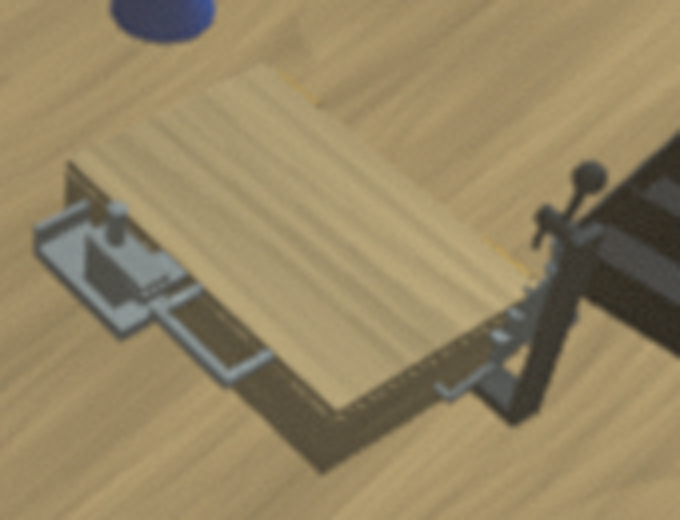

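View pics/s2.png

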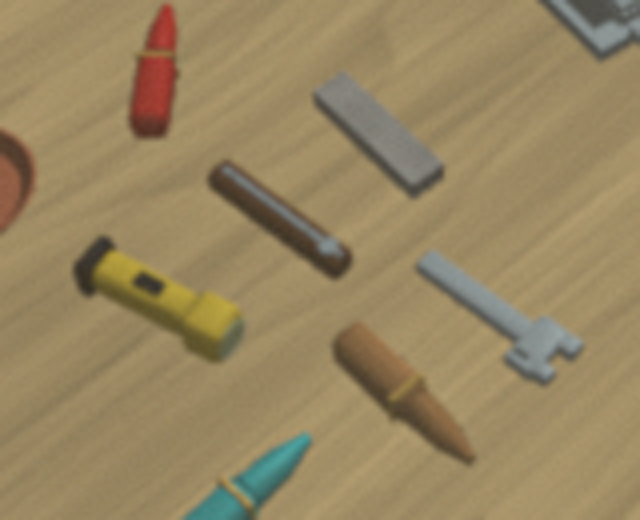

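```bash
python3 - <<'E'
from h import *
f=snap('scene')
s1=lambda p:(p[1]/4+170,p[0]/4+320); s2=lambda p:(p[1]/4+240,p[0]/4+200)
print('K',ray(f,s1((117,207)),125),toL(ray(f,s1((117,207)),125)))
print('H',ray(f,s1((194,346)),76),toL(ray(f,s1((194,346)),76)))
for p in [(67,160),(262,66),(540,275),(337,412)]: print('corner',toL(ray(f,s1(p),77)))
for n,a,b,z in [('stone',(328,87),(428,178),20),('saw',(220,172),(343,263),22),('torch',(92,263),(221,330),20),('spanner',(427,260),(545,355),10),('dibber',(347,342),(473,460),15)]:
    A,B=ray(f,s2(a),z),ray(f,s2(b),z);print(n,A[:2].round(),B[:2].round())
plan((L(-54,-137,200),81.8),(L(-54,-137,95),81.8))
E
```

```text
K [492.73660061  56.94739898 125.        ] (np.float64(-50.4382025280576), np.float64(-132.09707809067046))
H [598.381592    30.11117015  76.        ] (np.float64(57.95432156046604), np.float64(-143.59090703836617))
corner (np.float64(-151.97778440968125), np.float64(-98.81557872515488))
corner (np.float64(-146.8418094218606), np.float64(106.9394606501115))
corner (np.float64(158.93856569866568), np.float64(115.03862150784755))
corner (np.float64(164.9122002731202), np.float64(-102.22476691913435))
stone [ 400. -136.] [ 516. -140.]
saw [ 407. -246.] [ 530. -235.]
torch [ 406. -359.] [ 512. -329.]
spanner [ 563. -185.] [ 675. -181.]
dibber [ 576. -272.] [ 699. -273.]
t 1.5 tcp [ 146.6 -581.9  222.6] yaw 14.1 w 87.5 F [-0.1 -0.5  0.1] q6 -0.06
[0.4866, -0.5317, 0.0226] [0.0, 0.0, -1.181]
[0.4866, -0.5317, 0.1276] [0.0, 0.0, -1.181]
```

Request:
servo_tool([
  [[0.25,-0.265,0.0,0,0,-0.6],[0.25,-0.265,0.0,0,0,-0.6],[0.25,-0.265,0.0,0,0,-0.6],[0.25,-0.265,0.0,0,0,-0.6],[0.25,-0.265,0.0,0,0,-0.6],[0.25,-0.265,0.0,0,0,-0.6],[0.489,-0.534,0.022,0,0,-1.181],[0.489,-0.534,0.022,0,0,-1.181],[0.489,-0.534,0.022,0,0,-1.181],[0.489,-0.534,0.022,0,0,-1.181],[0.489,-0.534,0.022,0,0,-1.181],[0.489,-0.534,0.022,0,0,-1.181],[0.489,-0.534,0.022,0,0,-1.181],[0.489,-0.534,0.022,0,0,-1.181],[0.489,-0.534,0.022,0,0,-1.181],[0.489,-0.534,0.022,0,0,-1.181],[0.489,-0.534,0.022,0,0,-1.181],[0.489,-0.534,0.022,0,0,-1.181]],
], grip=1)

```text
t: 3.3
tcp_pos: [490.1, 54.5, 200.9]
tcp_rot: [2.375, 2.055, -0.0]
force: [0.5, -0.5, 1.5]
gripper_width: 87.5
```

```bash
sed -i 's/561.5,180.5/565,182/' h.py; python3 - <<'E'
from h import *
snap('top','t3.png');f=snap('scene','s3.png');s=cv2.imread('pics/s3.png')
cv2.imwrite('pics/s3z.png',cv2.resize(s[130:300,300:490],None,fx=3,fy=3,interpolation=2))
plan(([489,54,200],81.8),([489,54,95],81.8))
E
```

```text
t 3.4 tcp [490.1  54.2 201.1] yaw 81.7 w 87.6 F [ 0.2  0.2 -0.3] q6 0.19
[-0.0004, -0.0011, 0.0011] [0.001, 0.0, -0.002]
[-0.0004, -0.0012, 0.1061] [0.001, 0.0, -0.002]
```

View pics/s3z.png

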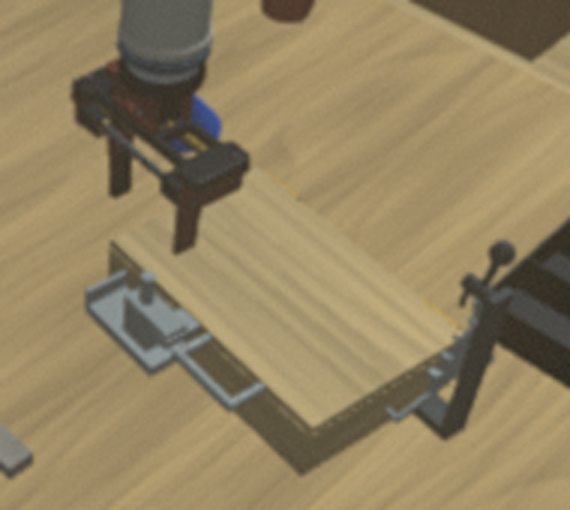

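View pics/t3.png

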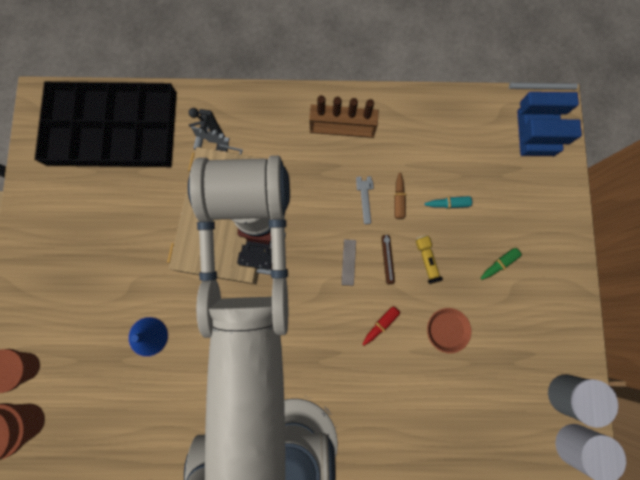

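```bash
python3 - <<'E'
from h import *
f=snap('scene');s=manip.get_state()
print(proj(f,s['tcp_pos']))
m=R.from_rotvec(s['tcp_rot']).as_matrix()
for k in(-51,51): print(proj(f,s['tcp_pos']+m[:,1]*k))
E
```

```text
(np.float64(202.83260799863388), np.float64(349.404272627788))
(np.float64(193.23334650690768), np.float64(338.4787235308043))
(np.float64(212.86235159723083), np.float64(360.81978164492205))
```

Request:
servo_tool([
  [[0,0,0.05,0,0,0],[0,0,0.1,0,0,0],[0,0,0.106,0,0,0],[0,0,0.106,0,0,0]],
])

```text
t: 3.85
tcp_pos: [489.5, 53.7, 94.9]
tcp_rot: [-2.377, -2.053, 0.002]
force: [0.8, -0.1, 0.4]
gripper_width: 87.8
```

Request:
servo_tool([
  [[0,0,0,0,0,0],[0,0,0,0,0,0],[0,0,0,0,0,0],[0,0,0,0,0,0],[0,0,0,0,0,0],[0,0,0,0,0,0]],
], grip=0, grip_force=12)

```text
t: 4.45
tcp_pos: [489.6, 53.8, 95.1]
tcp_rot: [-2.377, -2.053, 0.001]
force: [0.4, -0.0, 0.8]
gripper_width: 42.7
```

Request:
servo_tool([
  [[0,0,0,0,0,0],[0,0,0,0,0,0],[0,0,0,0,0,0],[0,0,0,0,0,0],[0,0,0,0,0,0],[0,0,0,0,0,0]],
])

```text
t: 5.05
tcp_pos: [489.4, 53.8, 95.0]
tcp_rot: [-2.377, -2.053, 0.002]
force: [-0.6, 0.4, 0.8]
gripper_width: 16.0
```

```bash
python3 - <<'E'
from h import *
plan()
print(toL(manip.get_state()['tcp_pos']))
E
```

```text
t 5.05 tcp [489.4  53.8  95. ] yaw 81.7 w 16.0 F [-0.6  0.4  0.8] q6 0.19
(np.float64(-56.57387468560434), np.float64(-137.67620069946912))
```

Request:
servo_tool([
  [[0,-0.01,0,0,0,0],[0,-0.02,0,0,0,0],[0,-0.03,0,0,0,0],[0,-0.037,0,0,0,0],[0,-0.041,0,0,0,0],[0,-0.043,0,0,0,0],[0,-0.045,0,0,0,0],[0,-0.046,0,0,0,0],[0,-0.047,0,0,0,0],[0,-0.047,0,0,0,0]],
])

```text
t: 6.05
tcp_pos: [447.3, 60.3, 95.1]
tcp_rot: [2.373, 2.048, 0.012]
force: [24.5, 0.7, -13.4]
gripper_width: 16.6
```

Request:
servo_tool([
  [[0,0,0,0,0,0],[0,0.002,0,0,0,0],[0,0.002,0,0,0,0],[0,0.002,0,0,0,0],[0,0.002,-0.05,0,0,0],[0,0.002,-0.09,0,0,0],[0,0.002,-0.09,0,0,0]],
], grip=0.45)

```text
t: 6.75
tcp_pos: [450.3, 60.2, 191.8]
tcp_rot: [2.368, 2.044, 0.024]
force: [-0.8, 0.4, 0.7]
gripper_width: 39.3
```

```bash
sed -i 's/565,182\]/561,181.5]/' h.py; python3 - <<'E'
from h import *
f=snap('scene','s4.png');s=cv2.imread('pics/s4.png')
cv2.imwrite('pics/s4z.png',cv2.resize(s[130:300,300:490],None,fx=3,fy=3,interpolation=2))
plan((L(50,-147,180),-8.2),(L(50,-147,52),-8.2))
E
```

```text
t 6.8 tcp [449.5  60.1 188.7] yaw 81.6 w 39.8 F [-0.1  0.2 -0.6] q6 0.21
[-0.0105, 0.1429, 0.011] [0.011, -0.014, 1.567]
[-0.0108, 0.1408, 0.139] [0.011, -0.014, 1.567]
```

View pics/s4z.png

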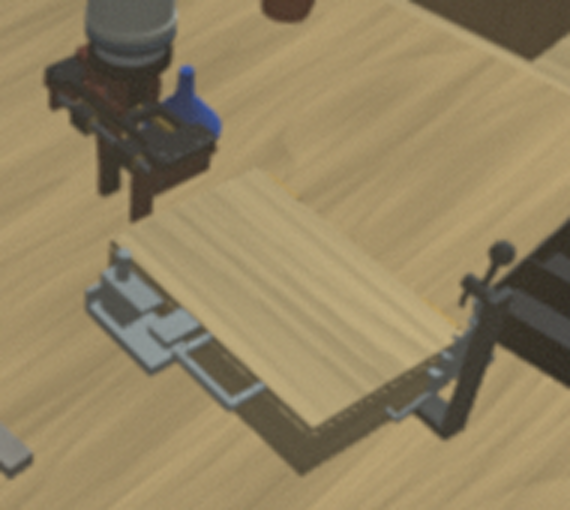

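Request:
servo_tool([
  [[-0.011,0.05,0.0,0,0,0.15],[-0.011,0.1,0.0,0.005,-0.007,0.3],[-0.011,0.143,0.011,0.011,-0.014,0.45],[-0.011,0.143,0.011,0.011,-0.014,0.6],[-0.011,0.143,0.011,0.011,-0.014,0.75],[-0.011,0.143,0.011,0.011,-0.014,0.9],[-0.011,0.143,0.011,0.011,-0.014,1.05],[-0.011,0.143,0.011,0.011,-0.014,1.2],[-0.011,0.143,0.011,0.011,-0.014,1.35],[-0.011,0.143,0.011,0.011,-0.014,1.5],[-0.011,0.143,0.011,0.011,-0.014,1.567],[-0.011,0.143,0.011,0.011,-0.014,1.567],[-0.011,0.143,0.011,0.011,-0.014,1.567]],
])

```text
t: 8.1
tcp_pos: [589.1, 28.4, 178.9]
tcp_rot: [3.134, -0.221, -0.003]
force: [-0.1, 0.5, 0.6]
gripper_width: 39.4
```

```bash
python3 - <<'E'
from h import *
plan((L(50,-147,180),-8.2),(L(50,-147,52),-8.2))
f=snap('scene','s5.png');s=cv2.imread('pics/s5.png')
cv2.imwrite('pics/s5z.png',cv2.resize(s[130:300,300:490],None,fx=3,fy=3,interpolation=2))
E
```

```text
t 8.1 tcp [589.1  28.4 178.9] yaw -8.1 w 39.4 F [-0.1  0.5  0.6] q6 1.7
[0.0004, -0.0006, -0.0011] [0.0, 0.002, 0.002]
[0.0006, -0.0006, 0.1269] [0.0, 0.002, 0.002]
```

View pics/s5z.png

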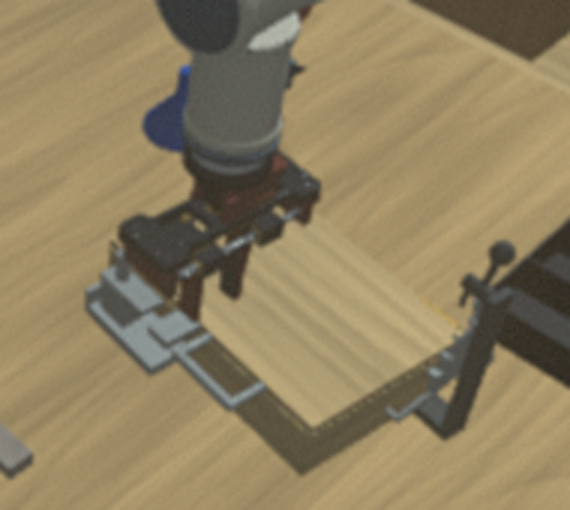

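Request:
servo_tool([
  [[0,0,0.04,0,0,0],[0,0,0.08,0,0,0],[0,0,0.105,0,0,0],[0,0,0.127,0,0,0],[0,0,0.127,0,0,0]],
])

```text
t: 8.65
tcp_pos: [586.4, 28.4, 47.6]
tcp_rot: [3.133, -0.219, -0.014]
force: [-0.7, 0.2, -0.3]
gripper_width: 39.4
```

Request:
servo_tool([
  [[0,0,0,0,0,0],[0,0,0,0,0,0],[0,0,0,0,0,0],[0,0,0,0,0,0],[0,0,0,0,0,0],[0,0,0,0,0,0]],
], grip=0, grip_force=15)

```text
t: 9.25
tcp_pos: [587.7, 31.9, 49.2]
tcp_rot: [-3.129, 0.216, 0.009]
force: [1.8, 10.5, -0.9]
gripper_width: 11.5
```

```bash
python3 - <<'E'
from h import *
plan(); s=manip.get_state(); print(toL(s['tcp_pos']))
# arc: handle point at radius; relative displacement (dy_locker, dz) for flap angle a
hy,hz=-252,6
for a in np.arange(0,1.45,0.1).tolist()+[1.33,1.34,1.35,1.43]:
    y=hy*np.cos(a)-hz*np.sin(a); z=hy*-np.sin(a)+hz*np.cos(a)
    print(round(a,2),'dy %.0f dz %.0f'%(y-hy,z-hz))
E
```

```text
t 9.25 tcp [587.7  31.9  49.2] yaw -7.9 w 11.5 F [ 1.8 10.5 -0.9] q6 1.7
(np.float64(47.73014637547236), np.float64(-144.31212903386066))
0.0 dy 0 dz 0
0.1 dy 1 dz 25
0.2 dy 4 dz 50
0.3 dy 9 dz 74
0.4 dy 18 dz 98
0.5 dy 28 dz 120
0.6 dy 41 dz 141
0.7 dy 55 dz 161
0.8 dy 72 dz 179
0.9 dy 91 dz 195
1.0 dy 111 dz 209
1.1 dy 132 dz 221
1.2 dy 155 dz 231
1.3 dy 179 dz 238
1.4 dy 203 dz 243
1.33 dy 186 dz 240
1.34 dy 189 dz 241
1.35 dy 191 dz 241
1.43 dy 211 dz 244
```

```bash
sed -i 's/561,181.5/561,184/' h.py; cat >> h.py <<'E'
def arc(a0,angs,yaw=-8.2):
    s=manip.get_state(); p0=np.array(s['tcp_pos'])
    f=lambda a:np.array([-252*np.cos(a)-6*np.sin(a),252*np.sin(a)+6*np.cos(a)])
    w=[]
    for a in angs:
        d=f(a)-f(a0); w.append((p0+np.r_[ey*d[0],d[1]],yaw))
    plan(*w)
E
python3 -c "
from h import *
arc(0,[.1,.2,.3,.4,.5,.6,.7,.8,.9,1.0,1.1,1.2])"
```

```text
t 9.25 tcp [587.7  31.9  49.2] yaw -7.9 w 11.5 F [ 1.8 10.5 -0.9] q6 1.7
[-0.0001, -0.0008, -0.0251] [-0.005, 0.006, 0.006]
[-0.0003, -0.0041, -0.0499] [-0.005, 0.006, 0.006]
[-0.0004, -0.0099, -0.0742] [-0.005, 0.006, 0.006]
[-0.0005, -0.0181, -0.0976] [-0.005, 0.006, 0.006]
[-0.0006, -0.0286, -0.1199] [-0.005, 0.006, 0.006]
[-0.0006, -0.0414, -0.141] [-0.005, 0.006, 0.006]
[-0.0006, -0.0562, -0.1606] [-0.005, 0.006, 0.006]
[-0.0007, -0.073, -0.1786] [-0.005, 0.006, 0.006]
[-0.0006, -0.0917, -0.1947] [-0.005, 0.006, 0.006]
[-0.0006, -0.1119, -0.2087] [-0.005, 0.006, 0.006]
[-0.0006, -0.1335, -0.2206] [-0.005, 0.006, 0.006]
[-0.0005, -0.1563, -0.2302] [-0.005, 0.006, 0.006]
```

Request:
servo_tool([
  [[0,-0.001,-0.025,0,0,0],[0,-0.004,-0.05,0,0,0],[0,-0.01,-0.074,0,0,0],[-0.001,-0.018,-0.098,0,0,0],[-0.001,-0.029,-0.12,0,0,0],[-0.001,-0.041,-0.141,0,0,0],[-0.001,-0.056,-0.161,0,0,0],[-0.001,-0.073,-0.179,0,0,0],[-0.001,-0.092,-0.195,0,0,0],[-0.001,-0.112,-0.209,0,0,0],[-0.001,-0.134,-0.221,0,0,0],[-0.001,-0.156,-0.23,0,0,0],[-0.001,-0.156,-0.23,0,0,0]],
])

```text
t: 10.55
tcp_pos: [610.3, 188.0, 280.2]
tcp_rot: [-3.127, 0.211, 0.005]
force: [4.7, 0.9, -5.4]
gripper_width: 11.5
```

```bash
python3 -c "
from h import *
arc(1.2,[1.25,1.3,1.33,1.35])
print(toL(manip.get_state()['tcp_pos']))
f=snap('scene','s6.png')"
```

```text
t 10.55 tcp [610.3 188.  280.2] yaw -7.7 w 11.5 F [ 4.7  0.9 -5.4] q6 1.95
[0.0001, -0.0118, -0.0039] [-0.007, 0.004, 0.009]
[0.0002, -0.0238, -0.0072] [-0.007, 0.004, 0.009]
[0.0002, -0.031, -0.0089] [-0.007, 0.004, 0.009]
[0.0003, -0.0359, -0.0099] [-0.007, 0.004, 0.009]
(np.float64(48.18964770428289), np.float64(11.035278617212963))
```

View pics/s6.png

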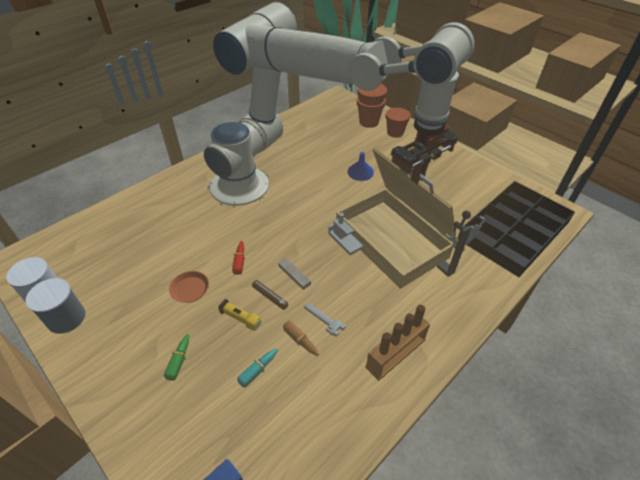

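Request:
servo_tool([
  [[0,-0.012,-0.004,0,0,0],[0,-0.024,-0.007,0,0,0],[0,-0.031,-0.009,0,0,0],[0,-0.035,-0.01,0,0,0],[0,-0.035,-0.01,0,0,0],[0,-0.035,-0.01,0,0,0]],
])

```text
t: 11.2
tcp_pos: [615.2, 221.2, 291.0]
tcp_rot: [-3.128, 0.213, 0.003]
force: [4.8, -2.1, 5.0]
gripper_width: 11.8
```

```bash
python3 -c "
from h import *
plan()
print(toL(manip.get_state()['tcp_pos']))
f=snap('scene','s7.png')
s=cv2.imread('pics/s7.png')
cv2.imwrite('pics/s7z.png',cv2.resize(s[120:300,320:500],None,fx=3,fy=3,interpolation=2))"
```

```text
t 11.2 tcp [615.2 221.2 291. ] yaw -7.8 w 11.8 F [ 4.8 -2.1  5. ] q6 2.0
(np.float64(48.38923364574985), np.float64(44.5242519684857))
```

View pics/s7z.png

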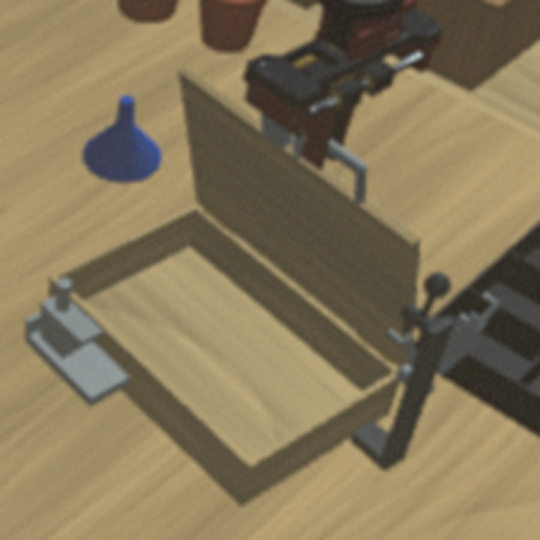

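Request:
servo_tool([
  [[0,0,0,0,0,0],[0,0,0,0,0,0],[0,0,0,0,0,0],[0,0,0,0,0,0],[0,0,0,0,0,0],[0,0,0,0,0,0],[0,0,-0.02,0,0,0],[0,0,-0.05,0,0,0],[0,0,-0.07,0,0,0],[0,0,-0.07,0,0,0],[0,0,-0.07,0,0,0]],
], grip=0.6)

```text
t: 12.35
tcp_pos: [615.5, 220.7, 360.7]
tcp_rot: [-3.128, 0.213, 0.002]
force: [0.6, -0.7, -0.9]
gripper_width: 52.5
```

```bash
python3 -c "
from h import *
plan(([550,-50,300],-8.2),([455,-137,200],-2.3))
f=snap('scene','s8.png')
snap('top','t8.png')
for n in ['stone_mid','saw_mid','torch_mid','spanner_mid','dibber_mid']:
  for c in ('top','scene'): print(n,c,[(round(float(r['score']),2),np.round(r['location']).tolist()) for r in manip.recognise(c,n)][:3])
s=cv2.imread('pics/s8.png')
cv2.imwrite('pics/s8z.png',cv2.resize(s[90:300,320:500],None,fx=2.8,fy=2.8,interpolation=2))"
```

```text
t 12.35 tcp [615.5 220.7 360.7] yaw -7.8 w 52.5 F [ 0.6 -0.7 -0.9] q6 2.0
[-0.0281, 0.2775, 0.0589] [-0.007, 0.002, 0.007]
[-0.1102, 0.3773, 0.1584] [-0.007, 0.002, -0.096]
stone_mid top [(0.68, [262.0, 346.0]), (0.2, [341.0, 134.0])]
stone_mid scene [(0.84, [273.0, 292.0])]
saw_mid top [(0.75, [256.0, 385.0]), (0.28, [211.0, 232.0])]
saw_mid scene [(0.72, [294.0, 268.0])]
torch_mid top [(0.65, [259.0, 429.0])]
torch_mid scene [(0.58, [316.0, 239.0])]
spanner_mid top [(0.62, [196.0, 365.0])]
spanner_mid scene [(0.56, [318.0, 328.0]), (0.47, [231.0, 400.0]), (0.47, [315.0, 239.0])]
dibber_mid top [(0.86, [203.0, 400.0]), (0.83, [325.0, 380.0]), (0.68, [263.0, 499.0])]
dibber_mid scene [(0.88, [259.0, 235.0]), (0.88, [357.0, 177.0]), (0.73, [369.0, 253.0])]
```

View pics/s8z.png

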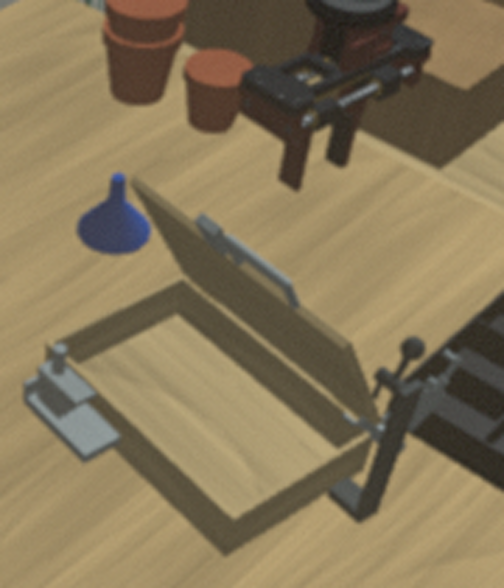

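View pics/t8.png

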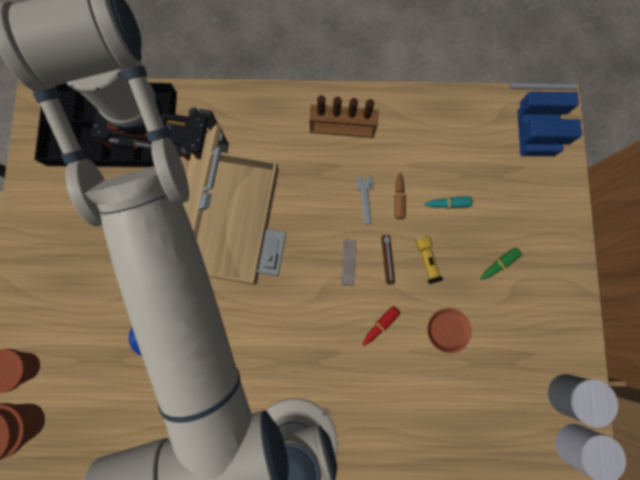

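```bash
python3 -c "
from h import *
f=snap('scene')
def pt(x,a,r=252,h=6): return L(x,105-r*np.cos(a)-h*np.sin(a),65+r*np.sin(a)+h*np.cos(a))
for a in (.8,1.05,1.3,1.34):
  print(a,'handle',np.round(proj(f,pt(50,a))),'edge+x',np.round(proj(f,pt(160,a,210,0))),'edge-x',np.round(proj(f,pt(-160,a,210,0))))
print('seen handle',262/2.8+90,248/2.8+320,'edge+x',347/2.8+90,348/2.8+320,'-x',180/2.8+90,135/2.8+320)
g=snap('top')
for a in (.8,1.05,1.3,1.34): print(a,np.round(proj(g,pt(50,a))))
"
```

```text
0.8 handle [201. 392.] edge+x [228. 428.] edge-x [167. 352.]
1.05 handle [183. 407.] edge+x [213. 441.] edge-x [154. 364.]
1.3 handle [169. 424.] edge+x [200. 456.] edge-x [143. 376.]
1.34 handle [167. 427.] edge+x [198. 458.] edge-x [141. 378.]
seen handle 183.57142857142858 408.57142857142856 edge+x 213.92857142857144 444.2857142857143 -x 154.28571428571428 368.2142857142857
0.8 [178. 244.]
1.05 [169. 218.]
1.3 [161. 187.]
1.34 [160. 182.]
```

```bash
python3 -c "
from h import *
plan(([606,157,345],-8.2),([606,157,264],-8.2))"
```

```text
t 13.05 tcp [615.3 220.5 361.1] yaw -7.8 w 53.0 F [-0.2  0.2  0.1] q6 2.0
[-0.0006, 0.0643, 0.0157] [-0.006, 0.002, 0.007]
[-0.0004, 0.0648, 0.0967] [-0.006, 0.002, 0.007]
```

Request:
servo_tool([
  [[0,0.04,0.0,0,0,0],[0,0.064,0.016,-0.006,0.002,0.007],[0,0.064,0.016,-0.006,0.002,0.007],[0,0.065,0.06,-0.006,0.002,0.007],[0,0.065,0.08,-0.006,0.002,0.007],[0,0.065,0.096,-0.006,0.002,0.007],[0,0.065,0.097,-0.006,0.002,0.007],[0,0.065,0.097,-0.006,0.002,0.007]],
])

```text
t: 13.85
tcp_pos: [606.4, 157.4, 264.1]
tcp_rot: [-3.133, 0.224, 0.001]
force: [0.1, -1.2, -0.7]
gripper_width: 52.7
```

Request:
servo_tool([
  [[0,0,0,0,0,0],[0,0,0,0,0,0],[0,0,0,0,0,0],[0,0,0,0,0,0],[0,0,0,0,0,0],[0,0,0,0,0,0],[0,0,0,0,0,0],[0,0,0,0,0,0]],
], grip=0)

```text
t: 14.65
tcp_pos: [606.7, 159.0, 263.7]
tcp_rot: [-3.131, 0.221, -0.0]
force: [1.6, 5.5, -2.1]
gripper_width: 11.3
```

```bash
python3 -c "
from h import *
arc(1.05,[1.1,1.15,1.2,1.25,1.3,1.33,1.36])
f=snap('scene','s9.png')
s=cv2.imread('pics/s9.png')
cv2.imwrite('pics/s9z.png',cv2.resize(s[90:300,320:500],None,fx=2.8,fy=2.8,interpolation=2))"
```

```text
t 14.65 tcp [606.7 159.  263.7] yaw -8.1 w 11.3 F [ 1.6  5.5 -2.1] q6 1.91
[0.0, -0.011, -0.0057] [-0.003, 0.0, 0.002]
[0.0, -0.0222, -0.0108] [-0.003, 0.0, 0.002]
[0.0001, -0.0337, -0.0154] [-0.003, 0.0, 0.002]
[0.0001, -0.0455, -0.0193] [-0.003, 0.0, 0.002]
[0.0001, -0.0575, -0.0227] [-0.003, 0.0, 0.002]
[0.0001, -0.0648, -0.0244] [-0.003, 0.0, 0.002]
[0.0002, -0.0721, -0.0259] [-0.003, 0.0, 0.002]
```

View pics/s9z.png

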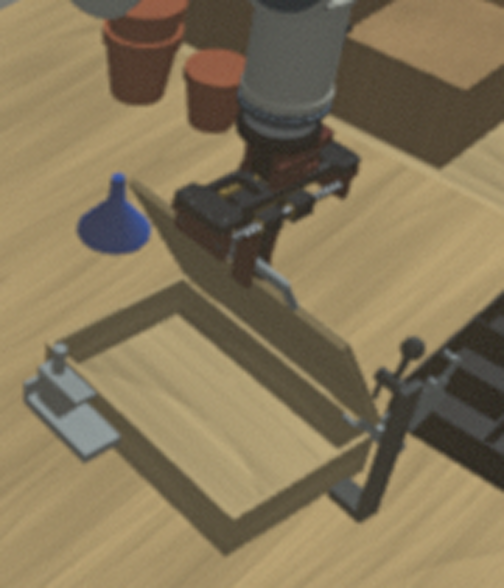

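Request:
servo_tool([
  [[0,-0.011,-0.006,0,0,0],[0,-0.022,-0.011,0,0,0],[0,-0.034,-0.015,0,0,0],[0,-0.045,-0.019,0,0,0],[0,-0.058,-0.023,0,0,0],[0,-0.065,-0.024,0,0,0],[0,-0.07,-0.0255,0,0,0],[0,-0.072,-0.026,0,0,0],[0,-0.072,-0.026,0,0,0],[0,-0.072,-0.026,0,0,0]],
])

```text
t: 15.7
tcp_pos: [617.6, 230.7, 290.8]
tcp_rot: [-3.13, 0.221, -0.004]
force: [5.3, -3.0, 3.8]
gripper_width: 11.6
```

```bash
python3 -c "
from h import *
plan()
f=snap('scene','s10.png')
s=cv2.imread('pics/s10.png')
cv2.imwrite('pics/s10z.png',cv2.resize(s[90:300,320:500],None,fx=2.8,fy=2.8,interpolation=2))"
```

```text
t 15.7 tcp [617.6 230.7 290.8] yaw -8.1 w 11.6 F [ 5.3 -3.   3.8] q6 2.02
```

View pics/s10z.png

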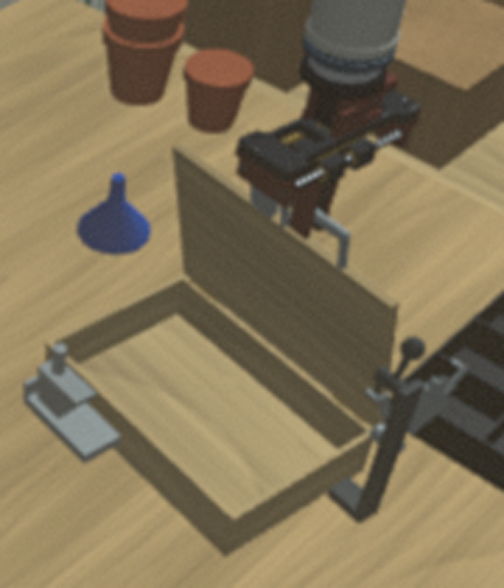

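Request:
servo_tool([
  [[0,0,0,0,0,0],[0,0,0,0,0,0],[0,0,0,0,0,0],[0,0,0,0,0,0],[0,0,0,0,0,0],[0,0,0,0,0,0],[0,0,-0.02,0,0,0],[0,0,-0.05,0,0,0],[0,0,-0.07,0,0,0],[0,0,-0.07,0,0,0],[0,0,-0.07,0,0,0]],
], grip=0.6)

```text
t: 16.85
tcp_pos: [617.6, 230.4, 360.5]
tcp_rot: [-3.13, 0.221, -0.005]
force: [0.2, -0.2, -1.4]
gripper_width: 52.7
```

```bash
python3 -c "
from h import *
f=snap('scene','s11.png')
plan(([580,0,360],-8.2),([455,-137,200],-2.3))
s=cv2.imread('pics/s11.png')
cv2.imwrite('pics/s11z.png',cv2.resize(s[90:300,320:500],None,fx=2.8,fy=2.8,interpolation=2))"
```

```text
t 16.9 tcp [617.5 230.4 359.3] yaw -8.1 w 52.4 F [ 0.5 -0.6  0.1] q6 2.02
[-0.0047, 0.2334, -0.0015] [-0.003, -0.001, 0.002]
[-0.1094, 0.3871, 0.1579] [-0.003, -0.001, -0.101]
```

View pics/s11z.png

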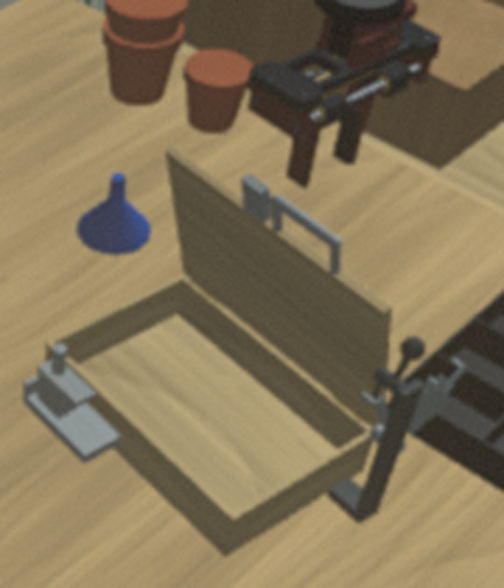

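Request:
servo_tool([
  [[-0.001,0.05,0,0,0,0],[-0.002,0.1,0,0,0,0],[-0.003,0.15,0,0,0,-0.03],[-0.004,0.2,0.01,0,0,-0.06],[-0.02,0.24,0.03,0,0,-0.1],[-0.045,0.28,0.06,0,0,-0.1],[-0.07,0.32,0.09,0,0,-0.1],[-0.09,0.36,0.12,0,0,-0.1],[-0.109,0.387,0.15,0,0,-0.1],[-0.113,0.388,0.18,0,0,-0.1],[-0.113,0.388,0.21,0,0,-0.1],[-0.113,0.388,0.22,0,0,-0.1],[-0.113,0.388,0.22,0,0,-0.1],[-0.113,0.388,0.22,0,0,-0.1]],
], grip=1)

```text
t: 18.3
tcp_pos: [451.8, -137.0, 138.7]
tcp_rot: [-3.138, 0.063, -0.004]
force: [-0.2, 0.6, 0.3]
gripper_width: 87.6
```

```bash
python3 -c "
from h import *
plan(([451,-138,60],-2.3),([451,-138,5],-2.3))
f=snap('scene','s12.png');snap('top','t12.png')
s=cv2.imread('pics/s12.png')
cv2.imwrite('pics/s12z.png',cv2.resize(s[160:400,180:420],None,fx=2.4,fy=2.4,interpolation=2))"
```

```text
t 18.3 tcp [ 451.8 -137.   138.7] yaw -2.3 w 87.6 F [-0.2  0.6  0.3] q6 1.24
[-0.0009, 0.0013, 0.0787] [-0.003, -0.002, -0.0]
[-0.0011, 0.0015, 0.1337] [-0.003, -0.002, -0.0]
```

View pics/s12z.png

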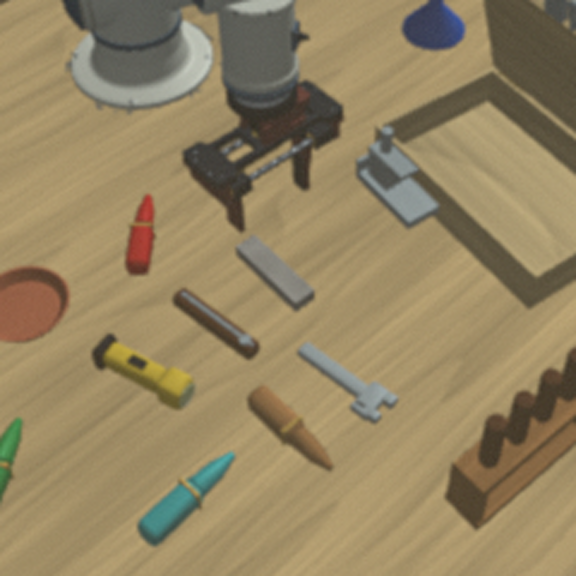

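Stone, saw and the rest are undisturbed. The gripper is above the stone (stone centre ≈ (272,270) in the crop). Going down and gripping.

Request:
servo_tool([
  [[-0.001,0.001,0.045,0,0,0],[-0.001,0.001,0.085,0,0,0],[-0.001,0.001,0.115,0,0,0],[-0.001,0.001,0.132,0,0,0],[-0.001,0.001,0.132,0,0,0],[-0.001,0.001,0.132,0,0,0]],
])

```text
t: 19.0
tcp_pos: [452.8, -138.0, 9.2]
tcp_rot: [-3.139, 0.063, -0.009]
force: [0.7, -0.2, 1.2]
gripper_width: 87.9
```

Request:
servo_tool([
  [[0,0,0,0,0,0],[0,0,0,0,0,0],[0,0,0,0,0,0],[0,0,0,0,0,0],[0,0,0,0,0,0],[0,0,0,0,0,0],[0,0,0,0,0,0],[0,0,0,0,0,0],[0,0,0,0,0,0]],
], grip=0, grip_force=30)

```text
t: 19.9
tcp_pos: [452.8, -137.7, 9.2]
tcp_rot: [-3.139, 0.062, -0.009]
force: [0.4, 1.5, 0.5]
gripper_width: 31.4
```

Request:
servo_tool([
  [[0,0,-0.04,0,0,0],[0,0,-0.08,0,0,0],[0,0,-0.12,0,0,0],[0,0,-0.15,0,0,0],[0,0,-0.15,0,0,0]],
])

```text
t: 20.4
tcp_pos: [453.8, -139.0, 164.1]
tcp_rot: [3.14, -0.063, 0.021]
force: [-0.1, -0.1, -1.6]
gripper_width: 32.3
```

```bash
python3 -c "
from h import *
plan((L(30,-28,160),81.8),(L(30,-28,20),81.8))
f=snap('scene','s13.png');snap('top','t13.png')
s=cv2.imread('pics/s13.png')
cv2.imwrite('pics/s13z.png',cv2.resize(s[160:400,180:420],None,fx=2.4,fy=2.4,interpolation=2))"
```

```text
t 20.4 tcp [ 453.8 -139.   164.1] yaw -2.3 w 32.3 F [-0.1 -0.1 -1.6] q6 1.24
[0.1211, -0.296, 0.0056] [0.01, -0.01, -1.468]
[0.1192, -0.2961, 0.1456] [0.01, -0.01, -1.468]
```

View pics/s13z.png

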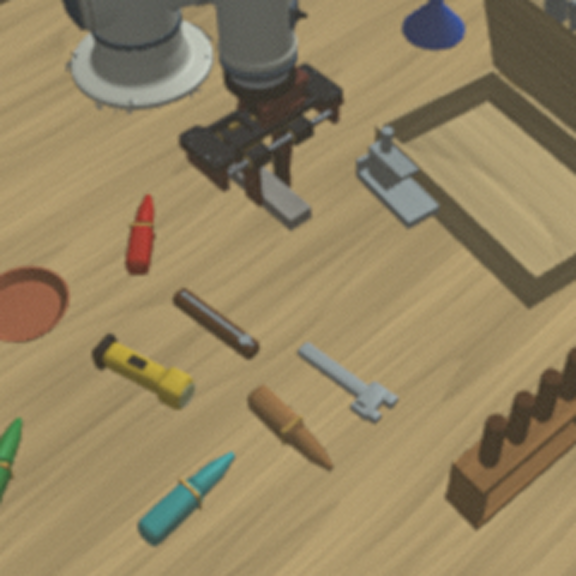

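Request:
servo_tool([
  [[0.01,-0.02,0,0,0,-0.145],[0.02,-0.05,0,0,0,-0.29],[0.04,-0.08,0,0,0,-0.435],[0.055,-0.12,0,0,0,-0.58],[0.07,-0.16,0,0,0,-0.725],[0.085,-0.2,0,0,0,-0.87],[0.1,-0.24,0,0,0,-1.015],[0.11,-0.27,0,0,0,-1.16],[0.12,-0.294,0.005,0,0,-1.305],[0.12,-0.294,0.006,0.01,-0.01,-1.45],[0.12,-0.294,0.006,0.01,-0.01,-1.468],[0.12,-0.294,0.006,0.01,-0.01,-1.468],[0.12,-0.294,0.006,0.01,-0.01,-1.468]],
])

```text
t: 21.8
tcp_pos: [583.2, 150.1, 152.8]
tcp_rot: [-2.372, -2.048, 0.007]
force: [0.2, -0.5, -2.0]
gripper_width: 31.8
```

```bash
python3 -c "
from h import *
plan((L(30,-28,80),81.8),(L(30,-28,19),81.8))
f=snap('scene','s14.png')
s=cv2.imread('pics/s14.png')
cv2.imwrite('pics/s14z.png',cv2.resize(s[90:300,320:500],None,fx=2.8,fy=2.8,interpolation=2))"
```

```text
t 21.8 tcp [583.2 150.1 152.8] yaw 81.6 w 31.8 F [ 0.2 -0.5 -2. ] q6 0.34
[0.0023, 0.0039, 0.0728] [-0.009, -0.001, -0.003]
[0.0022, 0.0044, 0.1338] [-0.009, -0.001, -0.003]
```

View pics/s14z.png

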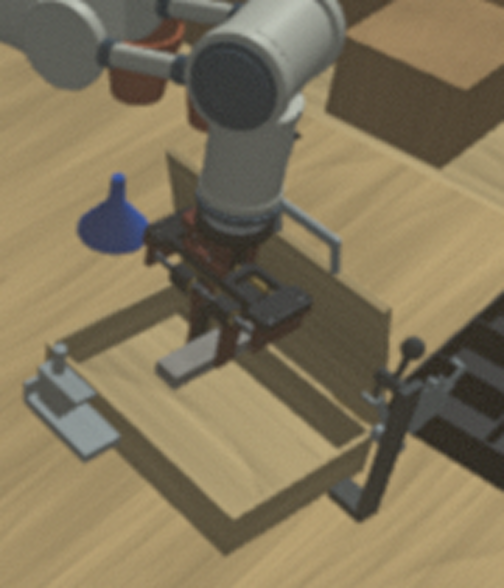

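```bash
python3 -c "
from h import *
f=snap('scene')
q=manip.get_state()['qpos'][0]; t=np.array([-np.sin(q),np.cos(q),0])
for z in (250,300,350,400,450):
  print(z,[ [int(v) for v in proj(f,np.array([583,150,z])+t*k)] for k in (-90,-60,0,60,90)])
"
```

```text
250 [[208, 382], [201, 387], [189, 398], [178, 408], [173, 412]]
300 [[193, 384], [187, 390], [175, 400], [164, 410], [159, 415]]
350 [[178, 386], [172, 392], [160, 403], [149, 413], [144, 418]]
400 [[162, 389], [156, 395], [144, 406], [133, 416], [128, 421]]
450 [[145, 392], [138, 398], [127, 409], [116, 420], [111, 425]]
```

```bash
python3 -c "
from h import *
f=snap('top','t14.png')
for z in(470,500,520,550): print(z,[[int(v) for v in proj(f,[490,54+k,z])] for k in(-60,0,60,90)])
for z in(430,470,510): print(z,[[int(v) for v in proj(f,[583,150+k,z])] for k in(-60,-40,0,60,90,110)])
"
```

```text
470 [[202, 286], [202, 248], [202, 211], [202, 192]]
500 [[198, 284], [197, 245], [197, 206], [197, 186]]
520 [[194, 283], [194, 243], [193, 203], [193, 182]]
550 [[189, 282], [188, 239], [188, 197], [187, 176]]
430 [[155, 233], [155, 221], [155, 198], [155, 163], [154, 146], [154, 134]]
470 [[147, 228], [147, 216], [146, 192], [146, 155], [146, 136], [145, 124]]
510 [[137, 223], [137, 210], [137, 184], [136, 145], [136, 126], [136, 113]]
```

View pics/t14.png

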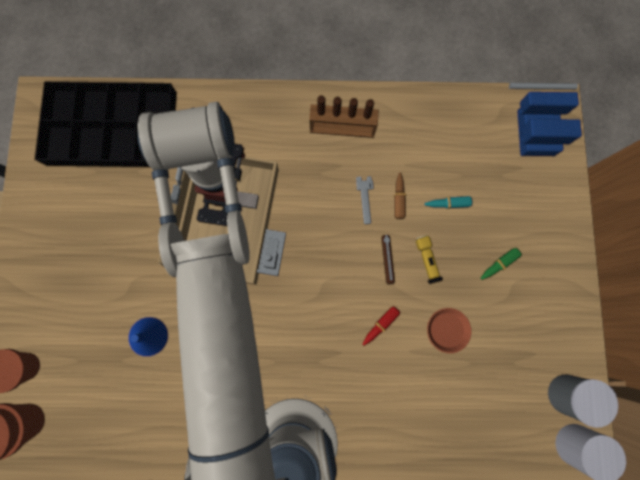

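Request:
servo_tool([
  [[0,0.004,0.04,0,0,0],[0,0.004,0.08,0,0,0],[0,0.004,0.11,0,0,0],[0,0.004,0.122,0,0,0],[0,0.004,0.122,0,0,0],[0,0.004,0.122,0,0,0]],
])

```text
t: 22.55
tcp_pos: [587.6, 150.1, 33.9]
tcp_rot: [-2.373, -2.051, 0.002]
force: [-0.7, -0.4, -1.5]
gripper_width: 32.0
```

Request:
servo_tool([
  [[0,0,0,0,0,0],[0,0,0,0,0,0],[0,0,0,0,0,0],[0,0,-0.01,0,0,0],[0,0,-0.05,0,0,0],[0,0,-0.1,0,0,0],[0,0,-0.145,0,0,0],[0,0,-0.145,0,0,0]],
], grip=0.5)

```text
t: 23.35
tcp_pos: [591.1, 150.2, 189.3]
tcp_rot: [2.375, 2.053, 0.019]
force: [-0.1, -0.5, 0.6]
gripper_width: 43.6
```

```bash
python3 -c "
from h import *
f=snap('scene','s15.png'); g=snap('top','t15.png')
plan(([460,-239,150],4),([460,-239,8],4))
for n in ['saw_mid','torch_mid','spanner_mid','dibber_mid']:
  for c in ('top','scene'): print(n,c,[(round(float(r['score']),2),np.round(r['location']).tolist()) for r in manip.recognise(c,n)][:3])
s=cv2.imread('pics/s15.png')
cv2.imwrite('pics/s15z.png',cv2.resize(s[90:300,320:500],None,fx=2.8,fy=2.8,interpolation=2))"
```

```text
t 23.45 tcp [589.1 149.8 181.5] yaw 81.7 w 43.8 F [-0.1  0.4 -1.2] q6 0.34
[-0.4035, -0.0714, 0.0298] [-0.004, -0.003, 1.356]
[-0.4041, -0.0713, 0.1718] [-0.004, -0.003, 1.356]
saw_mid top [(0.8, [257.0, 388.0]), (0.64, [192.0, 178.0])]
saw_mid scene [(0.81, [295.0, 272.0]), (0.51, [168.0, 360.0]), (0.35, [229.0, 339.0])]
torch_mid top [(0.75, [218.0, 250.0]), (0.6, [258.0, 431.0])]
torch_mid scene [(0.83, [316.0, 241.0])]
spanner_mid top [(0.91, [195.0, 365.0]), (0.37, [210.0, 252.0])]
spanner_mid scene [(0.66, [322.0, 330.0])]
dibber_mid top [(0.95, [204.0, 449.0]), (0.88, [324.0, 383.0]), (0.85, [263.0, 499.0])]
dibber_mid scene [(0.89, [358.0, 176.0]), (0.7, [370.0, 252.0]), (0.58, [338.0, 298.0])]
```

View pics/s15z.png

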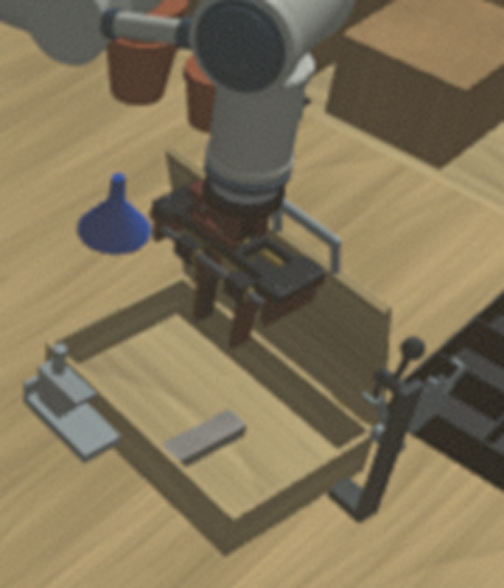

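View pics/t15.png

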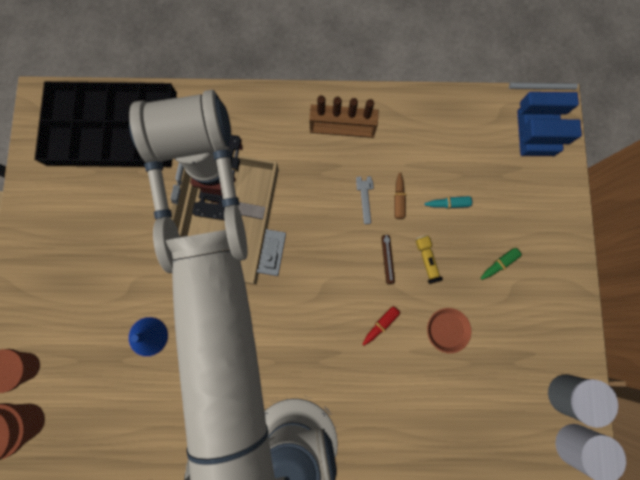

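Request:
servo_tool([
  [[-0.045,0,0,0,0,0.1],[-0.09,-0.005,0,0,0,0.25],[-0.135,-0.015,0,0,0,0.4],[-0.18,-0.025,0,0,0,0.55],[-0.225,-0.035,0,0,0,0.7],[-0.27,-0.045,0,0,0,0.85],[-0.315,-0.055,0,0,0,1.0],[-0.36,-0.065,0.01,0,0,1.15],[-0.404,-0.071,0.03,0,0,1.3],[-0.404,-0.071,0.06,-0.004,-0.003,1.356],[-0.404,-0.071,0.08,-0.004,-0.003,1.356],[-0.404,-0.071,0.08,-0.004,-0.003,1.356]],
], grip=0.9)

```text
t: 25.05
tcp_pos: [456.5, -239.0, 93.3]
tcp_rot: [-3.137, -0.108, 0.018]
force: [-1.1, 0.7, -0.5]
gripper_width: 79.0
```

```bash
python3 -c "
from h import *
plan(([460,-239,60],4),([460,-239,9],4))
f=snap('scene','s16.png')
s=cv2.imread('pics/s16.png')
cv2.imwrite('pics/s16z.png',cv2.resize(s[200:380,180:380],None,fx=3,fy=3,interpolation=2))"
```

```text
t 25.05 tcp [ 456.5 -239.    93.3] yaw 3.9 w 79.0 F [-1.1  0.7 -0.5] q6 0.96
[0.0039, 0.0003, 0.0333] [-0.003, 0.012, -0.001]
[0.0044, 0.0005, 0.0843] [-0.003, 0.012, -0.001]
```

View pics/s16z.png

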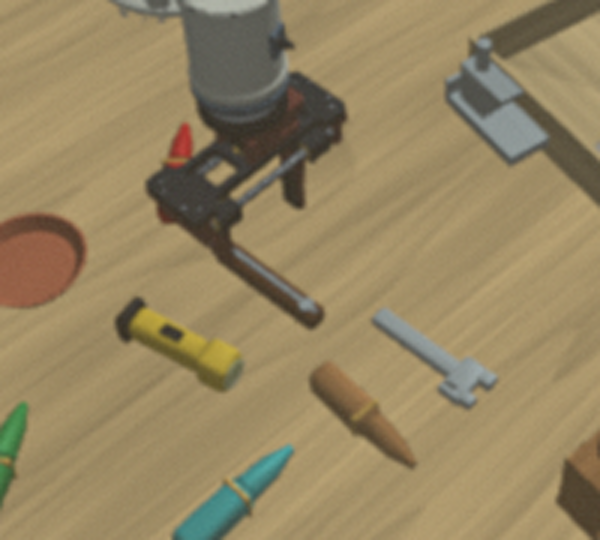

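Request:
servo_tool([
  [[0.004,0,0.035,0,0.012,0],[0.004,0,0.065,0,0.012,0],[0.004,0,0.083,0,0.012,0],[0.004,0,0.083,0,0.012,0],[0.004,0,0.083,0,0.012,0]],
])

```text
t: 25.6
tcp_pos: [461.8, -239.1, 14.4]
tcp_rot: [-3.139, -0.11, -0.007]
force: [0.4, -0.3, 0.4]
gripper_width: 78.9
```

Request:
servo_tool([
  [[0,0,0,0,0,0],[0,0,0,0,0,0],[0,0,0,0,0,0],[0,0,0,0,0,0],[0,0,0,0,0,0],[0,0,0,0,0,0],[0,0,0,0,0,0],[0,0,0,0,0,0],[0,0,0,0,0,0],[0,0,0,0,0,0]],
], grip=0, grip_force=30)

```text
t: 26.6
tcp_pos: [461.7, -239.0, 14.3]
tcp_rot: [-3.139, -0.11, -0.007]
force: [-0.5, 0.6, -0.0]
gripper_width: 23.9
```

Request:
servo_tool([
  [[0,0,-0.04,0,0,0],[0,0,-0.08,0,0,0],[0,0,-0.12,0,0,0],[0,0,-0.15,0,0,0],[0,0,-0.15,0,0,0]],
])

```text
t: 27.1
tcp_pos: [462.8, -240.2, 169.6]
tcp_rot: [3.135, 0.11, 0.019]
force: [-0.1, 0.2, -0.8]
gripper_width: 23.4
```

```bash
python3 -c "
from h import *
plan((L(-70,-30,155),81.8),(L(-120,-30,155),81.8))
f=snap('scene','s17.png')
s=cv2.imread('pics/s17.png')
cv2.imwrite('pics/s17z.png',cv2.resize(s[200:380,180:380],None,fx=3,fy=3,interpolation=2))"
```

```text
t 27.1 tcp [ 462.8 -240.2  169.6] yaw 4.0 w 23.4 F [-0.1  0.2 -0.8] q6 0.96
[0.0527, -0.4019, 0.0133] [0.012, -0.007, -1.358]
[0.0038, -0.4124, 0.0127] [0.012, -0.007, -1.358]
```

View pics/s17z.png

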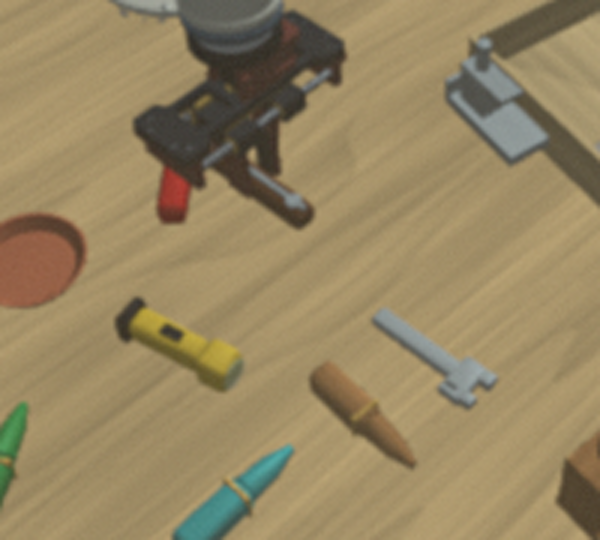

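```bash
python3 -c "
from h import *
plan((L(-117,-18,160),81.8))"
```

```text
t 27.15 tcp [ 462.  -239.7  166.3] yaw 4.0 w 23.7 F [ 0.5 -0.5 -1.2] q6 0.96
[0.0102, -0.4229, 0.0054] [0.007, -0.005, -1.358]
```

Request:
servo_tool([
  [[0.01,-0.04,0,0,0,0],[0.01,-0.085,0,0,0,-0.14],[0.01,-0.13,0,0,0,-0.28],[0.01,-0.175,0,0,0,-0.42],[0.01,-0.22,0,0,0,-0.56],[0.01,-0.265,0,0,0,-0.7],[0.01,-0.31,0,0,0,-0.84],[0.01,-0.35,0,0,0,-0.98],[0.01,-0.39,0,0,0,-1.12],[0.01,-0.423,0.005,0,0,-1.26],[0.01,-0.423,0.005,0.007,-0.005,-1.358],[0.01,-0.423,0.005,0.007,-0.005,-1.358],[0.01,-0.423,0.005,0.007,-0.005,-1.358]],
])

```text
t: 28.45
tcp_pos: [441.8, 182.5, 158.3]
tcp_rot: [-2.377, -2.054, 0.004]
force: [-0.1, 0.7, -2.5]
gripper_width: 23.8
```

```bash
python3 -c "
from h import *
plan((L(-117,-18,80),81.8),(L(-117,-18,24),81.8))
f=snap('scene','s18.png')
s=cv2.imread('pics/s18.png')
cv2.imwrite('pics/s18z.png',cv2.resize(s[90:300,320:500],None,fx=2.8,fy=2.8,interpolation=2))"
```

```text
t 28.45 tcp [441.8 182.5 158.3] yaw 81.7 w 23.8 F [-0.1  0.7 -2.5] q6 0.47
[0.0006, 0.001, 0.0783] [-0.002, 0.002, -0.003]
[0.0007, 0.0011, 0.1343] [-0.002, 0.002, -0.003]
```

View pics/s18z.png

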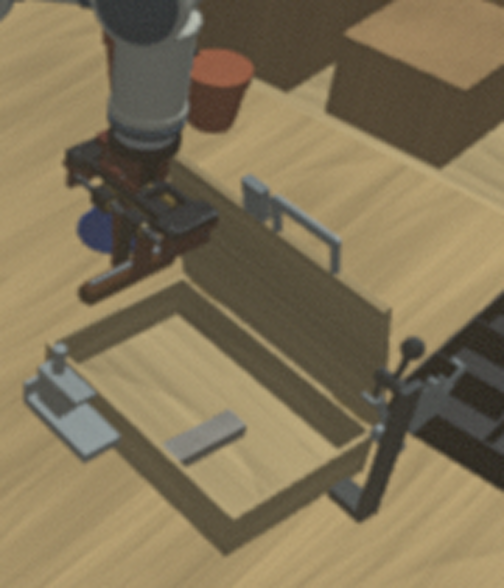

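Request:
servo_tool([
  [[0.0,0.002,0.04,0,0,0],[0.0,0.002,0.08,0,0,0],[0.0,0.002,0.115,0,0,0],[0.0,0.002,0.134,0,0,0],[0.0,0.002,0.134,0,0,0],[0.0,0.002,0.134,0,0,0]],
])

```text
t: 29.1
tcp_pos: [444.0, 181.3, 25.4]
tcp_rot: [-2.38, -2.051, 0.003]
force: [0.1, 0.6, -1.0]
gripper_width: 23.6
```

Request:
servo_tool([
  [[0,0,0,0,0,0],[0,0,0,0,0,0],[0,0,0,0,0,0],[0,0,-0.01,0,0,0],[0,0,-0.05,0,0,0],[0,0,-0.1,0,0,0],[0,0,-0.145,0,0,0],[0,0,-0.145,0,0,0]],
], grip=0.38)

```text
t: 29.9
tcp_pos: [447.0, 182.5, 179.5]
tcp_rot: [2.376, 2.048, 0.017]
force: [0.2, 0.2, 0.7]
gripper_width: 33.3
```

```bash
python3 -c "
from h import *
f=snap('scene','s19.png'); g=snap('top','t19.png')
for n in ['torch_mid','spanner_mid','dibber_mid']:
  for c in ('top','scene'): print(n,c,[(round(float(r['score']),2),np.round(r['location']).tolist()) for r in manip.recognise(c,n)][:3])
s=cv2.imread('pics/s19.png')
cv2.imwrite('pics/s19z.png',cv2.resize(s[90:300,320:500],None,fx=2.8,fy=2.8,interpolation=2))
t=cv2.imread('pics/t19.png')
cv2.imwrite('pics/t19z.png',cv2.resize(t[160:300,330:460],None,fx=4,fy=4,interpolation=2))
plan(([457,-344,120],13))"
```

```text
torch_mid top [(0.74, [258.0, 428.0]), (0.27, [331.0, 451.0])]
torch_mid scene []
spanner_mid top [(0.76, [192.0, 365.0])]
spanner_mid scene [(0.62, [322.0, 329.0])]
dibber_mid top [(0.77, [263.0, 498.0]), (0.7, [201.0, 399.0]), (0.66, [322.0, 383.0])]
dibber_mid scene [(0.96, [355.0, 177.0]), (0.8, [340.0, 300.0]), (0.59, [260.0, 238.0])]
t 30.3 tcp [443.6 181.3 168.8] yaw 81.5 w 33.5 F [-1.   0.7  0.2] q6 0.47
[-0.5174, 0.091, 0.0497] [-0.002, 0.005, 1.196]
```

View pics/s19z.png

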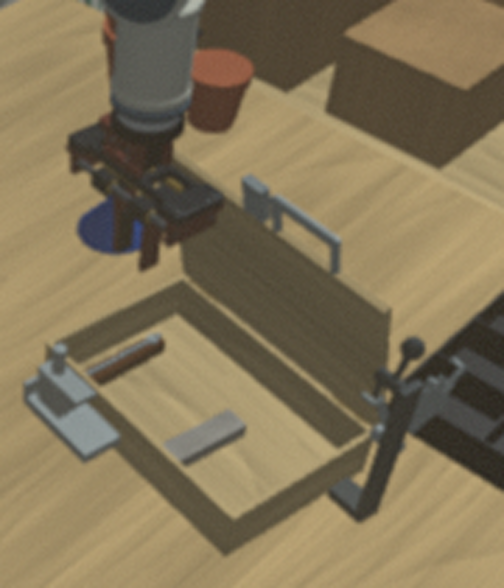

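View pics/t19z.png

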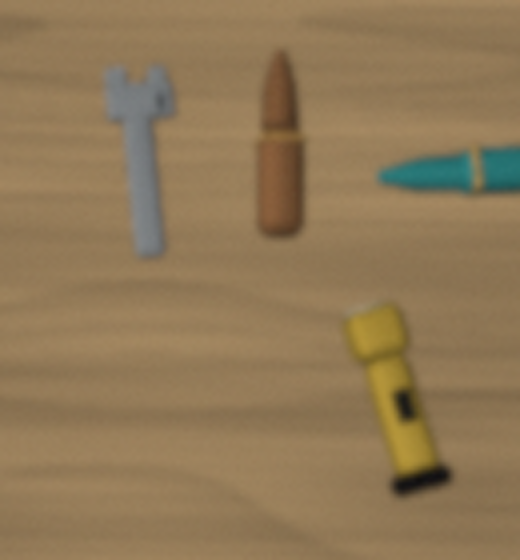

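Request:
servo_tool([
  [[-0.045,0.008,0,0,0,0],[-0.09,0.016,0,0,0,0.1],[-0.135,0.024,0,0,0,0.22],[-0.18,0.032,0,0,0,0.34],[-0.225,0.04,0,0,0,0.46],[-0.27,0.048,0,0,0,0.58],[-0.315,0.056,0,0,0,0.7],[-0.36,0.064,0,0,0,0.82],[-0.405,0.072,0.01,0,0,0.94],[-0.45,0.08,0.02,0,0,1.06],[-0.49,0.086,0.03,0,0,1.18],[-0.518,0.091,0.04,0,0,1.18],[-0.518,0.091,0.05,0,0,1.18],[-0.518,0.091,0.05,0,0,1.18]],
], grip=0.85)

```text
t: 31.7
tcp_pos: [455.8, -343.8, 116.7]
tcp_rot: [-3.116, -0.378, 0.012]
force: [-0.8, 0.5, 0.1]
gripper_width: 74.2
```

```bash
python3 -c "
from h import *
plan(([456,-344.5,60],14),([456,-344.5,8],14))
f=snap('scene','s20.png')
s=cv2.imread('pics/s20.png')
cv2.imwrite('pics/s20z.png',cv2.resize(s[200:380,150:350],None,fx=3,fy=3,interpolation=2))"
```

```text
t 31.7 tcp [ 455.8 -343.8  116.7] yaw 13.8 w 74.2 F [-0.8  0.5  0.1] q6 0.63
[0.0005, 0.0009, 0.0567] [-0.004, 0.007, -0.003]
[0.0009, 0.0011, 0.1087] [-0.004, 0.007, -0.003]
```

View pics/s20z.png

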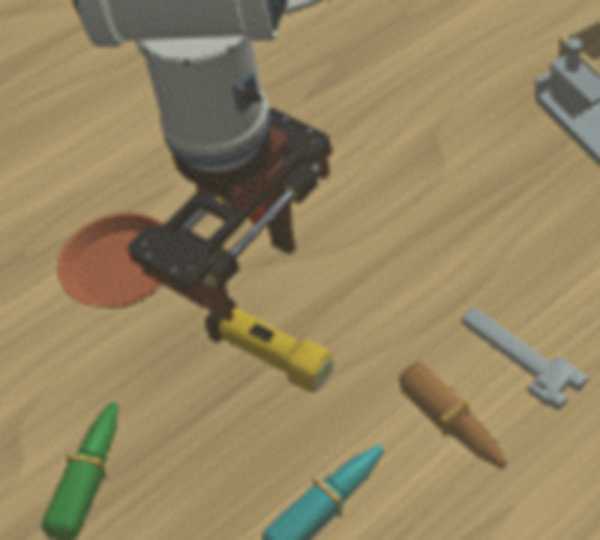

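Request:
servo_tool([
  [[0.001,0.001,0.04,0,0.007,0],[0.001,0.001,0.075,0,0.007,0],[0.001,0.001,0.1,0,0.007,0],[0.001,0.001,0.108,0,0.007,0],[0.001,0.001,0.108,0,0.007,0],[0.001,0.001,0.108,0,0.007,0]],
])

```text
t: 32.35
tcp_pos: [458.0, -344.2, 12.3]
tcp_rot: [-3.118, -0.382, -0.004]
force: [0.1, 0.3, -0.1]
gripper_width: 74.6
```

Request:
servo_tool([
  [[0,0,0,0,0,0],[0,0,0,0,0,0],[0,0,0,0,0,0],[0,0,0,0,0,0],[0,0,0,0,0,0],[0,0,0,0,0,0],[0,0,0,0,0,0],[0,0,0,0,0,0],[0,0,0,0,0,0]],
], grip=0, grip_force=30)

```text
t: 33.25
tcp_pos: [457.9, -344.3, 12.2]
tcp_rot: [-3.118, -0.382, -0.004]
force: [0.3, -0.0, -0.4]
gripper_width: 27.8
```

Request:
servo_tool([
  [[0,0,-0.04,0,0,0],[0,0,-0.08,0,0,0],[0,0,-0.12,0,0,0],[0,0,-0.16,0,0,0],[0,0,-0.165,0,0,0],[0,0,-0.165,0,0,0]],
])

```text
t: 33.85
tcp_pos: [458.0, -344.7, 178.3]
tcp_rot: [3.117, 0.382, 0.007]
force: [0.2, -0.3, -2.0]
gripper_width: 28.1
```

```bash
python3 -c "
from h import *
plan((L(-70,-20,168),81.8))
f=snap('scene','s21.png')
s=cv2.imread('pics/s21.png')
cv2.imwrite('pics/s21z.png',cv2.resize(s[200:380,150:350],None,fx=3,fy=3,interpolation=2))"
```

```text
t 33.85 tcp [ 458.  -344.7  178.3] yaw 14.0 w 28.1 F [ 0.2 -0.3 -2. ] q6 0.62
[0.1552, -0.4961, 0.0098] [0.004, -0.002, -1.184]
```

View pics/s21z.png

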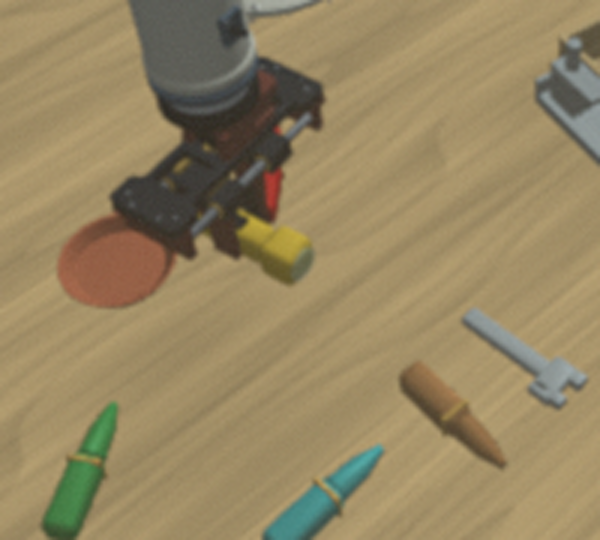

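Request:
servo_tool([
  [[0.014,-0.045,0,0,0,0],[0.028,-0.09,0,0,0,-0.12],[0.042,-0.135,0,0,0,-0.24],[0.056,-0.18,0,0,0,-0.36],[0.07,-0.225,0,0,0,-0.48],[0.084,-0.27,0,0,0,-0.6],[0.098,-0.315,0,0,0,-0.72],[0.112,-0.36,0,0,0,-0.84],[0.126,-0.405,0,0,0,-0.96],[0.14,-0.45,0.005,0,0,-1.08],[0.155,-0.496,0.01,0.004,-0.002,-1.184],[0.155,-0.496,0.01,0.004,-0.002,-1.184],[0.155,-0.496,0.01,0.004,-0.002,-1.184],[0.155,-0.496,0.01,0.004,-0.002,-1.184]],
])

```text
t: 35.3
tcp_pos: [487.5, 173.5, 165.0]
tcp_rot: [-2.373, -2.052, 0.005]
force: [0.2, -0.3, -1.1]
gripper_width: 27.6
```

```bash
python3 -c "
from h import *
plan((L(-70,-20,80),81.8),(L(-70,-20,22),81.8))
f=snap('scene','s22.png')
s=cv2.imread('pics/s22.png')
cv2.imwrite('pics/s22z.png',cv2.resize(s[90:300,320:500],None,fx=2.8,fy=2.8,interpolation=2))"
```

```text
t 35.3 tcp [487.5 173.5 165. ] yaw 81.7 w 27.6 F [ 0.2 -0.3 -1.1] q6 0.42
[0.0008, 0.0017, 0.085] [-0.005, -0.0, -0.001]
[0.0008, 0.002, 0.143] [-0.005, -0.0, -0.001]
```

View pics/s22z.png

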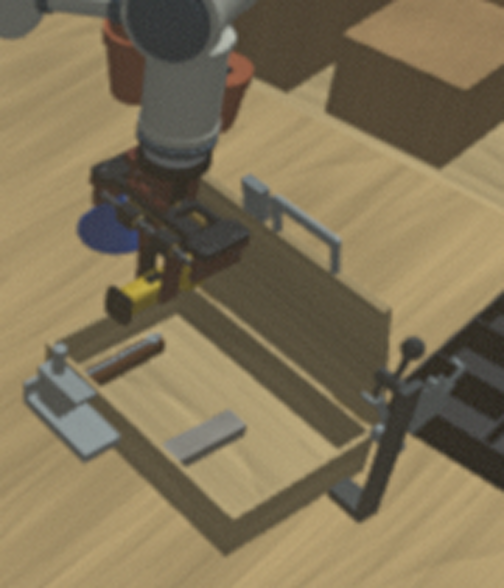

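Request:
servo_tool([
  [[0.001,0.002,0.04,0,0,0],[0.001,0.002,0.08,0,0,0],[0.001,0.002,0.12,0,0,0],[0.001,0.002,0.144,0,0,0],[0.001,0.002,0.144,0,0,0],[0.001,0.002,0.144,0,0,0]],
])

```text
t: 35.95
tcp_pos: [489.5, 172.9, 21.8]
tcp_rot: [-2.376, -2.049, 0.004]
force: [-0.1, -0.3, -0.5]
gripper_width: 28.0
```

Request:
servo_tool([
  [[0,0,0,0,0,0],[0,0,0,0,0,0],[0,0,0,0,0,0],[0,0,-0.01,0,0,0],[0,0,-0.05,0,0,0],[0,0,-0.1,0,0,0],[0,0,-0.145,0,0,0],[0,0,-0.145,0,0,0]],
], grip=0.43)

```text
t: 36.75
tcp_pos: [493.0, 173.6, 176.3]
tcp_rot: [2.377, 2.05, 0.016]
force: [0.2, -0.2, 0.1]
gripper_width: 37.5
```

```bash
python3 -c "
from h import *
f=snap('scene','s23.png'); g=snap('top','t23.png')
for n in ['spanner_mid','dibber_mid']:
  for c in ('top','scene'): print(n,c,[(round(float(r['score']),2),np.round(r['location']).tolist()) for r in manip.recognise(c,n)][:4])
s=cv2.imread('pics/s23.png')
a=cv2.resize(s[110:300,320:490],None,fx=2.3,fy=2.3,interpolation=2)
t=cv2.imread('pics/t23.png')
b=cv2.resize(t[160:300,330:460],None,fx=3,fy=3,interpolation=2)
o=np.zeros((max(a.shape[0],b.shape[0]),a.shape[1]+b.shape[1],3),np.uint8);o[:a.shape[0],:a.shape[1]]=a;o[:b.shape[0],a.shape[1]:]=b
print(a.shape);cv2.imwrite('pics/c23.png',o)
plan(([618,-185,120],2))"
```

```text
spanner_mid top [(0.69, [192.0, 365.0])]
spanner_mid scene [(0.64, [321.0, 330.0])]
dibber_mid top [(0.97, [202.0, 400.0]), (0.78, [203.0, 448.0]), (0.76, [266.0, 500.0]), (0.35, [193.0, 363.0])]
dibber_mid scene [(0.94, [367.0, 256.0]), (0.91, [358.0, 175.0]), (0.71, [262.0, 238.0]), (0.7, [338.0, 299.0])]
(437, 391, 3)
t 37.05 tcp [489.3 172.4 164.8] yaw 81.5 w 37.7 F [-0.4 -0.4  0.1] q6 0.42
[-0.3346, 0.1802, 0.0437] [-0.006, 0.006, 1.388]
```

View pics/c23.png

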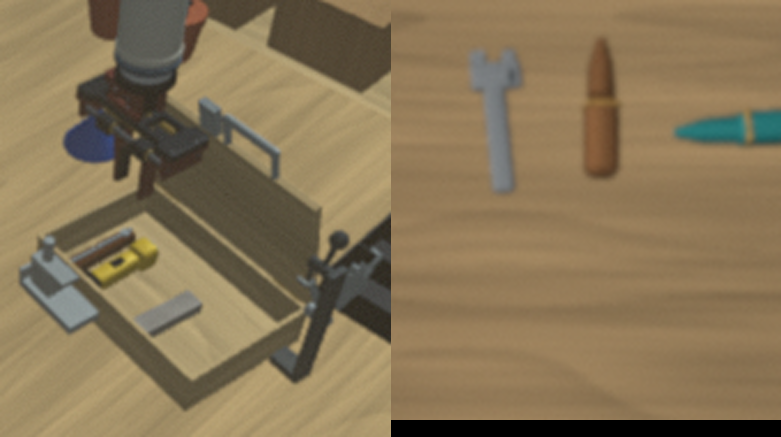

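```bash
python3 -c "
from h import *
g=snap('top')
A=ray(g,c2((150,254)),12);B=ray(g,c2((140,125)),12);print(A,B,np.degrees(np.arctan2(B[1]-A[1],B[0]-A[0])))
A=ray(g,c2((280,235)),22);B=ray(g,c2((280,135)),22);print(A,B,np.degrees(np.arctan2(B[1]-A[1],B[0]-A[0])))
"
```

```text
[ 553.15176373 -186.9551725    12.        ] [ 641.91949863 -180.97502841   12.        ] 3.8541038685715376
[ 564.79561749 -272.16106572   22.        ] [ 633.19725094 -273.61188352   22.        ] -1.2150773364920027
```

Request:
servo_tool([
  [[-0.045,0.01,0,0,0,0.05],[-0.085,0.03,0,0,0,0.19],[-0.12,0.055,0,0,0,0.33],[-0.155,0.08,0,0,0,0.47],[-0.19,0.105,0,0,0,0.61],[-0.225,0.13,0,0,0,0.75],[-0.26,0.15,0,0,0,0.89],[-0.295,0.17,0.01,0,0,1.03],[-0.332,0.182,0.03,0,0,1.17],[-0.332,0.182,0.05,0,0,1.31],[-0.332,0.182,0.06,-0.006,0.006,1.362],[-0.332,0.182,0.06,-0.006,0.006,1.362],[-0.332,0.182,0.06,-0.006,0.006,1.362]],
], grip=0.7)

```text
t: 38.4
tcp_pos: [619.7, -182.5, 103.1]
tcp_rot: [-3.139, -0.099, 0.002]
force: [-0.8, 1.0, 0.3]
gripper_width: 61.5
```

```bash
python3 -c "
from h import *
plan(([619,-183,60],3.5),([619,-183,5],3.5))
f=snap('scene','s24.png')
s=cv2.imread('pics/s24.png')
cv2.imwrite('pics/s24z.png',cv2.resize(s[200:380,230:430],None,fx=3,fy=3,interpolation=2))"
```

```text
t 38.4 tcp [ 619.7 -182.5  103.1] yaw 3.6 w 61.5 F [-0.8  1.   0.3] q6 1.17
[-0.0006, 0.0005, 0.0431] [-0.001, 0.001, 0.002]
[-0.0006, 0.0006, 0.0981] [-0.001, 0.001, 0.002]
```

View pics/s24z.png

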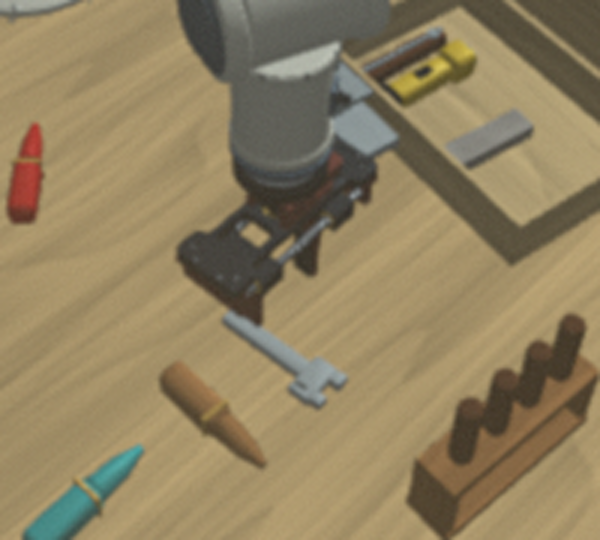

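Request:
servo_tool([
  [[0,0,0.04,0,0,0],[0,0,0.07,0,0,0],[0,0,0.09,0,0,0],[0,0,0.097,0,0,0],[0,0,0.097,0,0,0],[0,0,0.097,0,0,0]],
])

```text
t: 39.05
tcp_pos: [621.3, -182.6, 9.2]
tcp_rot: [3.139, 0.1, 0.005]
force: [0.2, 0.7, -0.4]
gripper_width: 61.9
```

Request:
servo_tool([
  [[0,0,0,0,0,0],[0,0,0,0,0,0],[0,0,0,0,0,0],[0,0,0,0,0,0],[0,0,0,0,0,0],[0,0,0,0,0,0],[0,0,0,0,0,0],[0,0,0,0,0,0],[0,0,0,0,0,0]],
], grip=0, grip_force=30)

```text
t: 39.95
tcp_pos: [621.3, -182.4, 9.3]
tcp_rot: [3.139, 0.1, 0.005]
force: [0.1, 1.4, 1.5]
gripper_width: 19.3
```

Request:
servo_tool([
  [[0,0,-0.04,0,0,0],[0,0,-0.08,0,0,0],[0,0,-0.12,0,0,0],[0,0,-0.16,0,0,0],[0,0,-0.165,0,0,0],[0,0,-0.165,0,0,0]],
])

```text
t: 40.55
tcp_pos: [621.4, -182.8, 175.4]
tcp_rot: [3.138, 0.1, 0.008]
force: [-0.4, 0.2, -3.1]
gripper_width: 19.5
```

```bash
python3 -c "
from h import *
plan((L(-20,-28,165),81.8))
f=snap('scene','s25.png')
s=cv2.imread('pics/s25.png')
cv2.imwrite('pics/s25z.png',cv2.resize(s[200:380,230:430],None,fx=3,fy=3,interpolation=2))"
```

```text
t 40.55 tcp [ 621.4 -182.8  175.4] yaw 3.6 w 19.5 F [-0.4  0.2 -3.1] q6 1.17
[-0.0624, -0.3466, 0.0093] [0.006, -0.003, -1.364]
```

View pics/s25z.png

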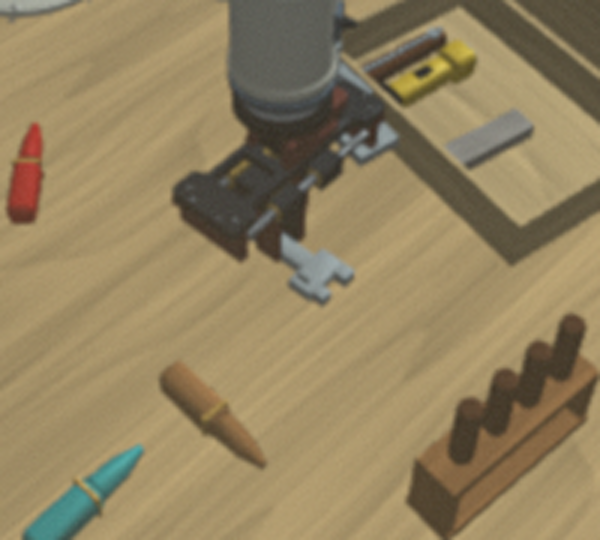

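Request:
servo_tool([
  [[-0.006,-0.03,0,0,0,-0.12],[-0.012,-0.065,0,0,0,-0.26],[-0.018,-0.1,0,0,0,-0.4],[-0.024,-0.135,0,0,0,-0.54],[-0.03,-0.17,0,0,0,-0.68],[-0.037,-0.205,0,0,0,-0.82],[-0.044,-0.24,0,0,0,-0.96],[-0.05,-0.28,0,0,0,-1.1],[-0.056,-0.32,0.005,0,0,-1.24],[-0.062,-0.347,0.009,0.006,-0.003,-1.364],[-0.062,-0.347,0.009,0.006,-0.003,-1.364],[-0.062,-0.347,0.009,0.006,-0.003,-1.364],[-0.062,-0.347,0.009,0.006,-0.003,-1.364]],
])

```text
t: 41.9
tcp_pos: [536.4, 158.9, 161.9]
tcp_rot: [-2.374, -2.051, 0.007]
force: [0.2, -0.2, -1.5]
gripper_width: 19.4
```

```bash
python3 -c "
from h import *
plan((L(-20,-29,80),81.8),(L(-20,-29,22),81.8))
f=snap('scene','s26.png')
s=cv2.imread('pics/s26.png')
cv2.imwrite('pics/s26z.png',cv2.resize(s[90:300,320:500],None,fx=2.8,fy=2.8,interpolation=2))"
```

```text
t 41.9 tcp [536.4 158.9 161.9] yaw 81.7 w 19.4 F [ 0.2 -0.2 -1.5] q6 0.37
[-0.0006, 0.0012, 0.0819] [-0.006, 0.0, -0.002]
[-0.0006, 0.0016, 0.1399] [-0.006, 0.0, -0.002]
```

View pics/s26z.png

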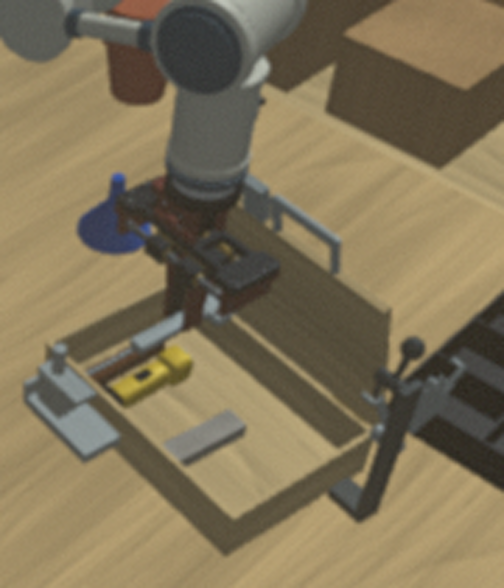

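Request:
servo_tool([
  [[0,0.002,0.04,0,0,0],[0,0.002,0.08,0,0,0],[0,0.002,0.115,0,0,0],[0,0.002,0.136,0,0,0],[0,0.002,0.136,0,0,0],[0,0.002,0.136,0,0,0]],
])

```text
t: 42.55
tcp_pos: [538.3, 157.7, 27.0]
tcp_rot: [-2.376, -2.049, 0.006]
force: [0.0, -0.0, -1.6]
gripper_width: 19.3
```

Request:
servo_tool([
  [[0,0,0,0,0,0],[0,0,0,0,0,0],[0,0,0,0,0,0],[0,0,-0.01,0,0,0],[0,0,-0.05,0,0,0],[0,0,-0.1,0,0,0],[0,0,-0.145,0,0,0],[0,0,-0.145,0,0,0]],
], grip=0.36)

```text
t: 43.35
tcp_pos: [542.0, 158.4, 182.0]
tcp_rot: [2.377, 2.05, 0.014]
force: [0.2, 0.9, 1.2]
gripper_width: 31.3
```

```bash
python3 -c "
from h import *
f=snap('scene','s27.png'); g=snap('top','t27.png')
for n in ['dibber_mid']:
  for c in ('top','scene'): print(n,c,[(round(float(r['score']),2),np.round(r['location']).tolist()) for r in manip.recognise(c,n)][:4])
s=cv2.imread('pics/s27.png')
a=cv2.resize(s[110:300,320:490],None,fx=2.3,fy=2.3,interpolation=2)
t=cv2.imread('pics/t27.png')
b=cv2.resize(t[160:300,330:460],None,fx=3,fy=3,interpolation=2)
o=np.zeros((max(a.shape[0],b.shape[0]),a.shape[1]+b.shape[1],3),np.uint8);o[:a.shape[0],:a.shape[1]]=a;o[:b.shape[0],a.shape[1]:]=b
cv2.imwrite('pics/c27.png',o)
plan(([615,-272.5,110],-1.2))"
```

```text
dibber_mid top [(0.95, [203.0, 399.0]), (0.94, [202.0, 449.0]), (0.73, [321.0, 379.0]), (0.72, [263.0, 499.0])]
dibber_mid scene [(0.81, [338.0, 299.0]), (0.71, [368.0, 254.0]), (0.66, [261.0, 236.0]), (0.65, [357.0, 176.0])]
t 43.55 tcp [538.5 157.5 170.8] yaw 81.6 w 31.6 F [-0.  -0.5 -0.4] q6 0.37
[-0.4141, 0.1392, 0.0602] [-0.005, 0.006, 1.444]
```

View pics/c27.png

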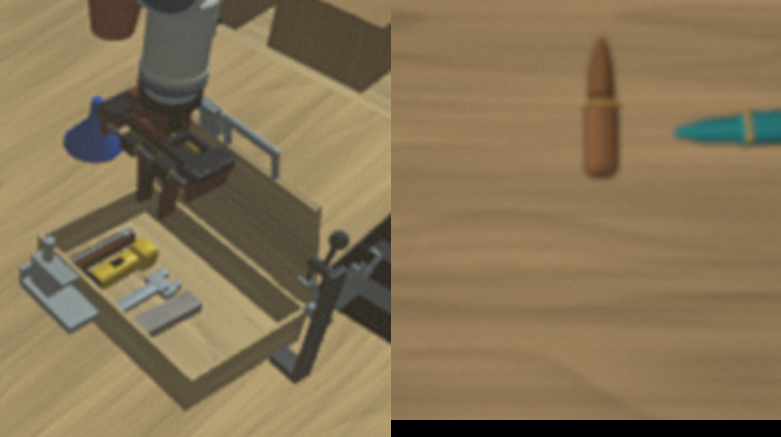

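Request:
servo_tool([
  [[-0.045,0.01,0,0,0,0.05],[-0.09,0.025,0,0,0,0.19],[-0.135,0.04,0,0,0,0.33],[-0.18,0.055,0,0,0,0.47],[-0.225,0.07,0,0,0,0.61],[-0.265,0.085,0,0,0,0.75],[-0.305,0.1,0,0,0,0.89],[-0.345,0.115,0.01,0,0,1.03],[-0.38,0.13,0.03,0,0,1.17],[-0.414,0.139,0.05,0,0,1.31],[-0.414,0.139,0.06,-0.005,0.006,1.444],[-0.414,0.139,0.06,-0.005,0.006,1.444],[-0.414,0.139,0.06,-0.005,0.006,1.444]],
], grip=0.58)

```text
t: 44.85
tcp_pos: [614.1, -271.7, 108.7]
tcp_rot: [-3.14, 0.026, 0.005]
force: [-0.4, 1.0, 0.6]
gripper_width: 51.1
```

```bash
python3 -c "
from h import *
plan(([616,-272.5,60],-1.2),([616,-272.5,6],-1.2))
f=snap('scene','s28.png')
s=cv2.imread('pics/s28.png')
cv2.imwrite('pics/s28z.png',cv2.resize(s[220:400,210:410],None,fx=3,fy=3,interpolation=2))"
```

```text
t 44.85 tcp [ 614.1 -271.7  108.7] yaw -1.0 w 51.1 F [-0.4  1.   0.6] q6 1.12
[0.002, 0.0009, 0.0487] [-0.002, 0.003, 0.004]
[0.0022, 0.0009, 0.1027] [-0.002, 0.003, 0.004]
```

View pics/s28z.png

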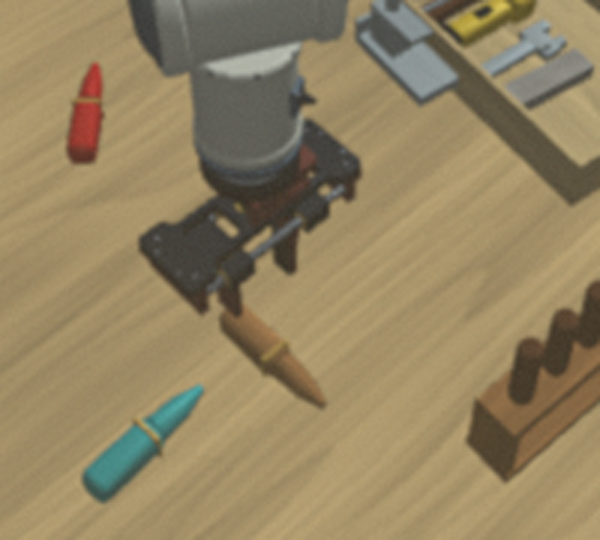

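Request:
servo_tool([
  [[0.002,0.001,0.04,0,0,0],[0.002,0.001,0.075,0,0,0],[0.002,0.001,0.095,0,0,0],[0.002,0.001,0.103,0,0,0],[0.002,0.001,0.103,0,0,0],[0.002,0.001,0.103,0,0,0]],
])

```text
t: 45.5
tcp_pos: [617.7, -272.6, 9.3]
tcp_rot: [3.141, -0.024, 0.003]
force: [-0.3, 0.2, -0.3]
gripper_width: 51.1
```

Request:
servo_tool([
  [[0,0,0,0,0,0],[0,0,0,0,0,0],[0,0,0,0,0,0],[0,0,0,0,0,0],[0,0,0,0,0,0],[0,0,0,0,0,0],[0,0,0,0,0,0]],
], grip=0, grip_force=30)

```text
t: 46.2
tcp_pos: [618.4, -272.9, 10.7]
tcp_rot: [3.14, -0.024, 0.006]
force: [0.1, 0.0, 6.2]
gripper_width: 30.0
```

Request:
servo_tool([
  [[0,0,-0.04,0,0,0],[0,0,-0.08,0,0,0],[0,0,-0.12,0,0,0],[0,0,-0.16,0,0,0],[0,0,-0.165,0,0,0],[0,0,-0.165,0,0,0]],
])

```text
t: 46.8
tcp_pos: [618.2, -273.0, 176.9]
tcp_rot: [3.139, -0.024, 0.009]
force: [0.6, 0.2, -1.4]
gripper_width: 30.1
```

```bash
python3 -c "
from h import *
plan((L(74,-38,170),81.8))
f=snap('scene','s29.png')
s=cv2.imread('pics/s29.png')
cv2.imwrite('pics/s29z.png',cv2.resize(s[180:380,210:470],None,fx=2.5,fy=2.5,interpolation=2))"
```

```text
t 46.8 tcp [ 618.2 -273.   176.9] yaw -0.9 w 30.1 F [ 0.6  0.2 -1.4] q6 1.12
[0.0043, -0.409, 0.0059] [0.006, -0.003, -1.443]
```

View pics/s29z.png

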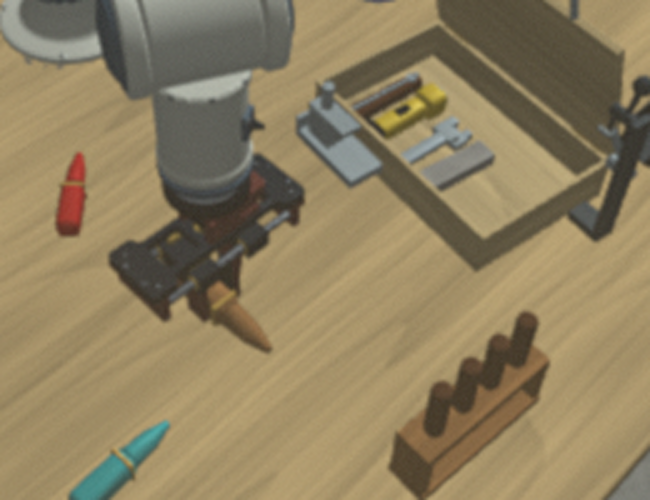

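Request:
servo_tool([
  [[0.004,-0.03,0,0,0,0],[0.004,-0.07,0,0,0,-0.14],[0.004,-0.11,0,0,0,-0.28],[0.004,-0.155,0,0,0,-0.42],[0.004,-0.2,0,0,0,-0.56],[0.006,-0.245,0,0,0,-0.7],[0.006,-0.29,0,0,0,-0.84],[0.008,-0.33,0,0,0,-0.98],[0.008,-0.37,0,0,0,-1.12],[0.008,-0.409,0.005,0,0,-1.26],[0.008,-0.409,0.006,0,0,-1.4],[0.008,-0.409,0.006,0.006,-0.003,-1.443],[0.008,-0.409,0.006,0.006,-0.003,-1.443],[0.008,-0.409,0.006,0.006,-0.003,-1.443]],
])

```text
t: 48.25
tcp_pos: [631.1, 135.9, 165.4]
tcp_rot: [-2.372, -2.052, 0.007]
force: [-0.1, -0.2, -1.2]
gripper_width: 29.9
```

```bash
python3 -c "
from h import *
plan((L(78,-38,80),81.8),(L(78,-38,34),81.8))
f=snap('scene','s30.png')
s=cv2.imread('pics/s30.png')
cv2.imwrite('pics/s30z.png',cv2.resize(s[90:300,320:500],None,fx=2.8,fy=2.8,interpolation=2))"
```

```text
t 48.25 tcp [631.1 135.9 165.4] yaw 81.7 w 29.9 F [-0.1 -0.2 -1.2] q6 0.3
[-0.0004, 0.0024, 0.0854] [-0.007, 0.0, -0.002]
[-0.0004, 0.0027, 0.1314] [-0.007, 0.0, -0.002]
```

View pics/s30z.png

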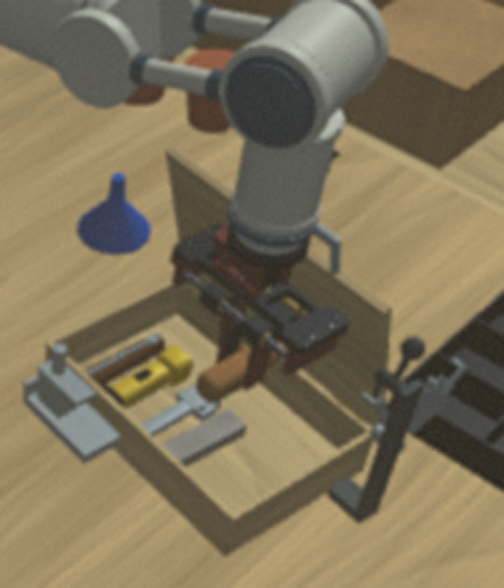

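Request:
servo_tool([
  [[0,0.003,0.04,0,0,0],[0,0.003,0.08,0,0,0],[0,0.003,0.11,0,0,0],[0,0.003,0.129,0,0,0],[0,0.003,0.129,0,0,0],[0,0.003,0.129,0,0,0]],
])

```text
t: 48.9
tcp_pos: [633.4, 135.2, 37.2]
tcp_rot: [-2.374, -2.051, 0.007]
force: [-0.6, 0.3, 0.0]
gripper_width: 29.9
```

Request:
servo_tool([
  [[0,0,0,0,0,0],[0,0,0,0,0,0],[0,0,0,0,0,0],[0,0,-0.01,0,0,0],[0,0,-0.05,0,0,0],[0,0,-0.1,0,0,0],[0,0,-0.145,0,0,0],[0,0,-0.145,0,0,0]],
], grip=0.46)

```text
t: 49.7
tcp_pos: [637.1, 135.6, 193.2]
tcp_rot: [2.375, 2.052, 0.014]
force: [-0.1, 0.3, 0.8]
gripper_width: 40.5
```

```bash
python3 -c "
from h import *
f=snap('scene','s31.png'); g=snap('top','t31.png')
plan(([604,60,300],81.8))
s=cv2.imread('pics/s31.png')
a=cv2.resize(s[90:300,320:500],None,fx=2.4,fy=2.4,interpolation=2)
cv2.imwrite('pics/c31.png',a)"
```

```text
t 49.8 tcp [635.2 135.3 185.4] yaw 81.7 w 40.3 F [0.3 0.4 0.3] q6 0.3
[-0.0788, -0.0201, -0.1147] [-0.002, -0.001, -0.003]
```

View pics/c31.png

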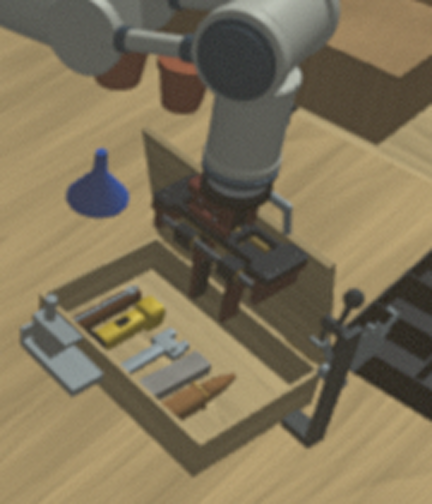

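Request:
servo_tool([
  [[-0.045,-0.01,-0.01,0,0,0],[-0.079,-0.02,-0.05,0,0,0.05],[-0.079,-0.02,-0.1,0,0,0.18],[-0.079,-0.02,-0.14,0,0,0.32],[-0.079,-0.02,-0.18,0,0,0.46],[-0.079,-0.02,-0.19,0,0,0.6],[-0.079,-0.02,-0.19,0,0,0.74],[-0.079,-0.02,-0.19,0,0,0.88],[-0.079,-0.02,-0.19,0,0,1.02],[-0.079,-0.02,-0.19,0,0,1.16],[-0.079,-0.02,-0.19,0,0,1.3],[-0.079,-0.02,-0.19,0,0,1.44],[-0.079,-0.02,-0.19,0,0,1.567],[-0.079,-0.02,-0.19,0,0,1.567],[-0.079,-0.02,-0.19,0,0,1.567]],
], grip=0.6)

```text
t: 51.3
tcp_pos: [604.2, 59.7, 374.0]
tcp_rot: [-3.133, 0.217, 0.006]
force: [-0.3, -0.0, -0.6]
gripper_width: 52.7
```

```bash
python3 -c "
from h import *
f=snap('scene','s32.png')
plan(([616,219,375],-8.2),([616,219,288],-8.2))
s=cv2.imread('pics/s32.png')
a=cv2.resize(s[90:300,320:500],None,fx=2.8,fy=2.8,interpolation=2)
cv2.imwrite('pics/c32.png',a)"
```

```text
t 51.35 tcp [604.2  59.7 374.3] yaw -8.0 w 52.6 F [ 0.9  0.3 -0. ] q6 1.75
[-0.0103, -0.1594, -0.0005] [-0.001, 0.003, 0.004]
[-0.01, -0.1593, 0.0865] [-0.001, 0.003, 0.004]
```

View pics/c32.png

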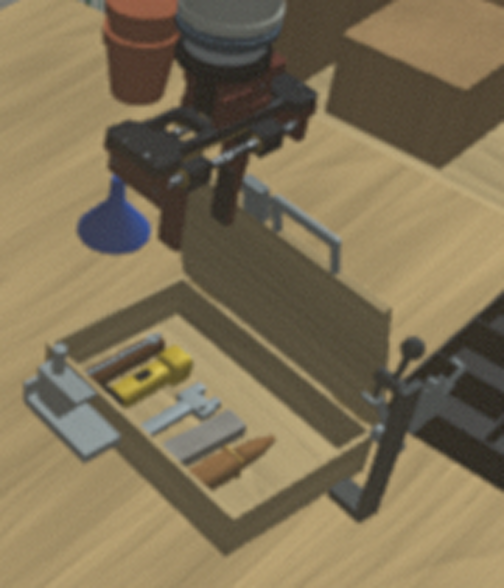

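Request:
servo_tool([
  [[-0.003,-0.045,0,0,0,0],[-0.006,-0.09,0,0,0,0],[-0.01,-0.135,0,0,0,0],[-0.01,-0.159,0,0,0,0],[-0.01,-0.159,0,0,0,0],[-0.01,-0.159,0.03,0,0,0],[-0.01,-0.159,0.06,0,0,0],[-0.01,-0.159,0.084,0,0,0],[-0.01,-0.159,0.085,0,0,0],[-0.01,-0.159,0.085,0,0,0]],
])

```text
t: 52.35
tcp_pos: [615.8, 217.7, 289.7]
tcp_rot: [-3.133, 0.218, 0.006]
force: [0.4, 0.4, -0.1]
gripper_width: 52.3
```

Request:
servo_tool([
  [[0,0,0,0,0,0],[0,0,0,0,0,0],[0,0,0,0,0,0],[0,0,0,0,0,0],[0,0,0,0,0,0],[0,0,0,0,0,0],[0,0,0,0,0,0]],
], grip=0, grip_force=20)

```text
t: 53.05
tcp_pos: [615.9, 218.1, 289.7]
tcp_rot: [-3.133, 0.217, 0.006]
force: [1.4, 2.0, 0.5]
gripper_width: 11.5
```

```bash
python3 -c "
from h import *
arc(1.3,[1.34,1.38,1.41,1.44,1.46])
f=snap('scene','s33.png')
s=cv2.imread('pics/s33.png')
a=cv2.resize(s[90:300,320:500],None,fx=2.8,fy=2.8,interpolation=2)
cv2.imwrite('pics/c33.png',a)"
```

```text
t 53.05 tcp [615.9 218.1 289.7] yaw -7.9 w 11.5 F [1.4 2.  0.5] q6 2.0
[0.0, -0.0097, -0.0023] [-0.001, 0.004, 0.005]
[0.0001, -0.0195, -0.0041] [-0.001, 0.004, 0.005]
[0.0001, -0.0269, -0.0053] [-0.001, 0.004, 0.005]
[0.0001, -0.0344, -0.0062] [-0.001, 0.004, 0.005]
[0.0002, -0.0394, -0.0067] [-0.001, 0.004, 0.005]
```

View pics/c33.png

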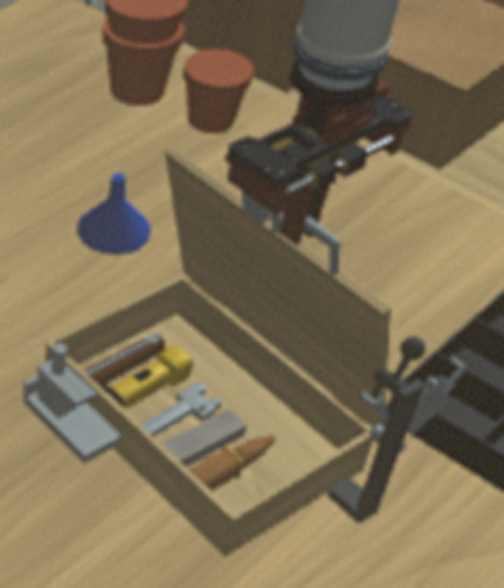

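Request:
servo_tool([
  [[0,-0.01,-0.002,0,0,0],[0,-0.02,-0.004,0,0,0],[0,-0.027,-0.005,0,0,0],[0,-0.034,-0.006,0,0,0],[0,-0.037,-0.0065,0,0,0],[0,-0.037,-0.0065,0,0,0],[0,-0.037,-0.0065,0,0,0]],
])

```text
t: 53.8
tcp_pos: [621.7, 254.9, 296.4]
tcp_rot: [-3.132, 0.218, 0.003]
force: [5.4, -0.8, 2.2]
gripper_width: 11.3
```

```bash
python3 -c "
from h import *
plan()
f=snap('scene','s34.png')
s=cv2.imread('pics/s34.png')
a=cv2.resize(s[90:300,320:500],None,fx=2.8,fy=2.8,interpolation=2)
cv2.imwrite('pics/c34.png',a)"
```

```text
t 53.8 tcp [621.7 254.9 296.4] yaw -7.9 w 11.3 F [ 5.4 -0.8  2.2] q6 2.05
```

View pics/c34.png

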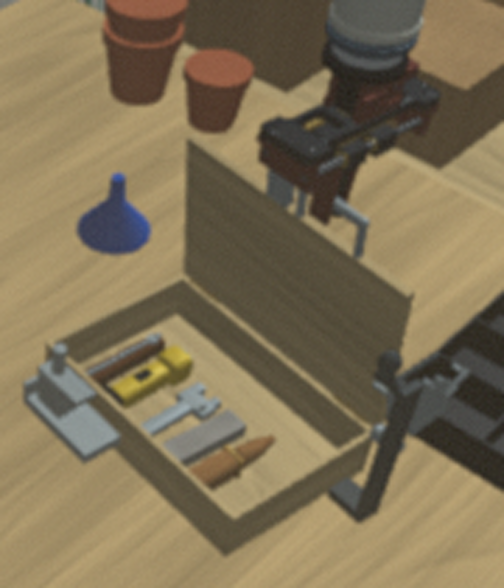

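```bash
python3 -c "
from h import *
arc(1.45,[1.4,1.3,1.2,1.1,1.0,.9,.8,.7,.6,.5,.4,.3,.2,.15])"
```

```text
t 53.85 tcp [621.7 254.8 296.4] yaw -8.0 w 11.5 F [ 4.4 -1.   2.7] q6 2.05
[-0.0, 0.0124, 0.0015] [-0.002, 0.002, 0.004]
[-0.0001, 0.0369, 0.0064] [-0.002, 0.002, 0.004]
[-0.0002, 0.0606, 0.0137] [-0.002, 0.002, 0.004]
[-0.0003, 0.0834, 0.0234] [-0.002, 0.002, 0.004]
[-0.0004, 0.1049, 0.0354] [-0.002, 0.002, 0.004]
[-0.0004, 0.1251, 0.0496] [-0.002, 0.002, 0.004]
[-0.0005, 0.1437, 0.0657] [-0.002, 0.002, 0.004]
[-0.0005, 0.1604, 0.0837] [-0.002, 0.002, 0.004]
[-0.0005, 0.1752, 0.1034] [-0.002, 0.002, 0.004]
[-0.0005, 0.1879, 0.1245] [-0.002, 0.002, 0.004]
[-0.0005, 0.1984, 0.1469] [-0.002, 0.002, 0.004]
[-0.0005, 0.2065, 0.1704] [-0.002, 0.002, 0.004]
[-0.0005, 0.2122, 0.1946] [-0.002, 0.002, 0.004]
[-0.0004, 0.2141, 0.207] [-0.002, 0.002, 0.004]
```

Request:
servo_tool([
  [[0,0.012,0.0015,0,0,0],[0,0.037,0.0065,0,0,0],[0,0.061,0.0135,0,0,0],[0,0.083,0.0235,0,0,0],[0,0.105,0.0355,0,0,0],[0,0.125,0.05,0,0,0],[0,0.144,0.066,0,0,0],[0,0.16,0.084,0,0,0],[0,0.175,0.103,0,0,0],[0,0.188,0.1245,0,0,0],[0,0.198,0.147,0,0,0],[0,0.2065,0.17,0,0,0],[0,0.212,0.1945,0,0,0],[0,0.214,0.207,0,0,0],[0,0.214,0.207,0,0,0]],
])

```text
t: 55.35
tcp_pos: [587.1, 35.8, 84.6]
tcp_rot: [3.123, -0.226, -0.022]
force: [-9.9, -23.1, 2.2]
gripper_width: 11.3
```

```bash
python3 -c "
from h import *
arc(.15,[.1,.05,0])
f=snap('scene','s35.png')
s=cv2.imread('pics/s35.png')
a=cv2.resize(s[90:300,320:500],None,fx=2.8,fy=2.8,interpolation=2)
cv2.imwrite('pics/c35.png',a)"
```

```text
t 55.35 tcp [587.1  35.8  84.6] yaw -8.3 w 11.3 F [ -9.9 -23.1   2.2] q6 1.72
[0.0002, 0.0011, 0.0125] [0.012, 0.013, -0.001]
[0.0003, 0.0016, 0.025] [0.012, 0.013, -0.001]
[0.0005, 0.0015, 0.0376] [0.012, 0.013, -0.001]
```

View pics/c35.png

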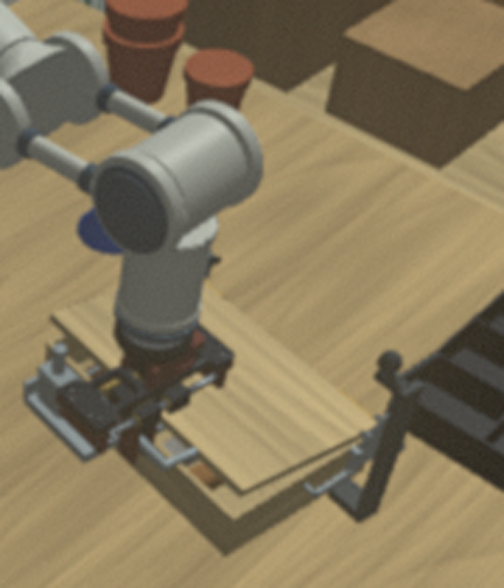

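Request:
servo_tool([
  [[0,0.002,0.01,0,0,0],[0,0.003,0.02,0,0,0],[0,0.003,0.028,0,0,0],[0,0.003,0.034,0,0,0],[0,0.003,0.036,0,0,0],[0,0.003,0.037,0,0,0],[0,0.003,0.037,0,0,0]],
])

```text
t: 56.1
tcp_pos: [586.2, 31.9, 47.7]
tcp_rot: [3.122, -0.226, -0.022]
force: [4.2, -4.9, -2.0]
gripper_width: 11.4
```

```bash
python3 -c "
from h import *
plan()
f=snap('scene','s36.png')
s=cv2.imread('pics/s36.png')
a=cv2.resize(s[90:300,320:500],None,fx=2.8,fy=2.8,interpolation=2)
cv2.imwrite('pics/c36.png',a)"
```

```text
t 56.1 tcp [586.2  31.9  47.7] yaw -8.3 w 11.4 F [ 4.2 -4.9 -2. ] q6 1.72
```

View pics/c36.png

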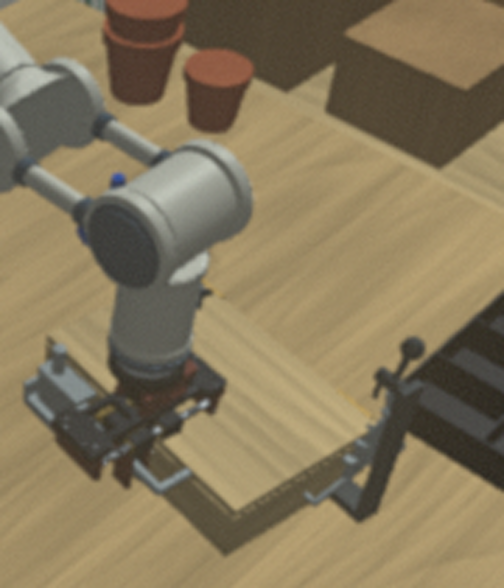

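Request:
servo_tool([
  [[0,0,0.002,0,0,0],[0,0,0.002,0,0,0],[0,0,0,0,0,0],[0,0,0,0,0,0],[0,0,0,0,0,0],[0,0,0,0,0,0],[0,0,-0.02,0,0,0],[0,0,-0.06,0,0,0],[0,0,-0.1,0,0,0],[0,0,-0.14,0,0,0],[0,0,-0.14,0,0,0]],
], grip=0.45)

```text
t: 57.25
tcp_pos: [590.6, 33.5, 195.7]
tcp_rot: [3.123, -0.226, -0.003]
force: [0.5, -0.7, 1.1]
gripper_width: 39.8
```

```bash
python3 -c "
from h import *
plan(([448.5,60,190],81.8),([448.5,60,97],81.8))
f=snap('scene','s37.png')
s=cv2.imread('pics/s37.png')
a=cv2.resize(s[90:300,320:500],None,fx=2.8,fy=2.8,interpolation=2)
cv2.imwrite('pics/c37.png',a)"
```

```text
t 57.25 tcp [590.6  33.5 195.7] yaw -8.3 w 39.8 F [ 0.5 -0.7  1.1] q6 1.72
[-0.1444, -0.0058, 0.0058] [0.008, 0.01, -1.572]
[-0.1443, -0.0069, 0.0988] [0.008, 0.01, -1.572]
```

View pics/c37.png

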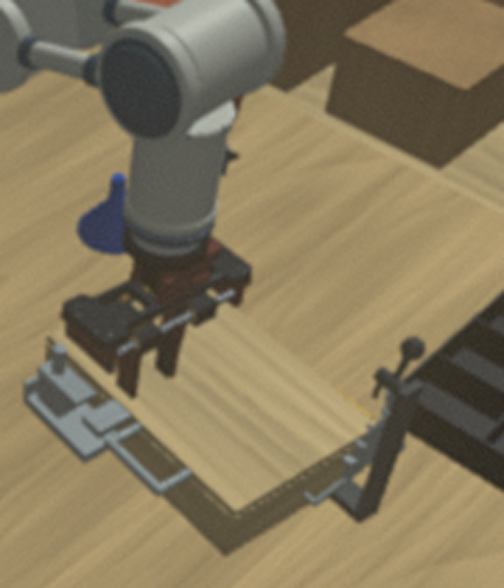

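Request:
servo_tool([
  [[-0.03,-0.001,0,0,0,-0.14],[-0.06,-0.002,0,0,0,-0.28],[-0.09,-0.003,0,0,0,-0.42],[-0.12,-0.004,0,0,0,-0.56],[-0.144,-0.006,0,0,0,-0.7],[-0.144,-0.006,0.006,0,0,-0.84],[-0.144,-0.006,0.006,0,0,-0.98],[-0.144,-0.006,0.006,0,0,-1.12],[-0.144,-0.006,0.006,0,0,-1.26],[-0.144,-0.006,0.006,0,0,-1.4],[-0.144,-0.006,0.006,0.008,0.01,-1.54],[-0.144,-0.006,0.006,0.008,0.01,-1.572],[-0.144,-0.006,0.006,0.008,0.01,-1.572],[-0.144,-0.006,0.006,0.008,0.01,-1.572]],
])

```text
t: 58.7
tcp_pos: [447.7, 60.1, 185.8]
tcp_rot: [-2.373, -2.053, 0.007]
force: [0.0, 0.1, 0.5]
gripper_width: 39.2
```

```bash
python3 -c "
from h import *
plan(([448.5,60,97],81.8))
f=snap('scene','s38.png')
s=cv2.imread('pics/s38.png')
a=cv2.resize(s[90:300,320:500],None,fx=2.8,fy=2.8,interpolation=2)
cv2.imwrite('pics/c38.png',a)"
```

```text
t 58.7 tcp [447.7  60.1 185.8] yaw 81.7 w 39.2 F [0.  0.1 0.5] q6 0.2
[0.0001, 0.0013, 0.0888] [-0.006, 0.0, -0.001]
```

View pics/c38.png

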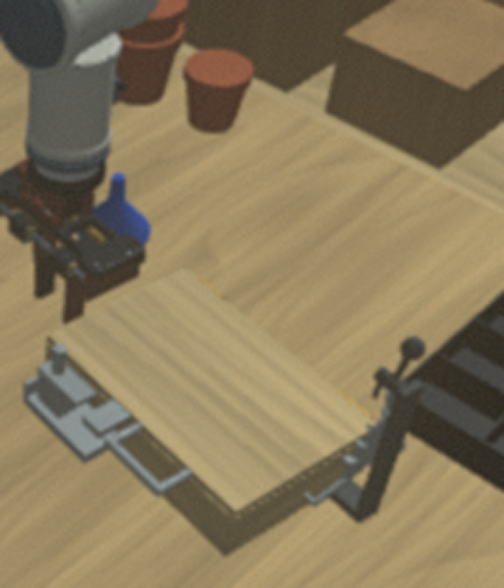

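Request:
servo_tool([
  [[0,0.001,0.03,0,0,0],[0,0.001,0.06,0,0,0],[0,0.001,0.08,0,0,0],[0,0.001,0.089,0,0,0],[0,0.001,0.089,0,0,0]],
])

```text
t: 59.25
tcp_pos: [447.5, 59.9, 95.7]
tcp_rot: [-2.372, -2.051, 0.01]
force: [-0.0, 0.3, 0.7]
gripper_width: 39.6
```

Request:
servo_tool([
  [[0,0,0,0,0,0],[0,0,0,0,0,0],[0,0,0,0,0,0],[0,0,0,0,0,0],[0,0,0,0,0,0],[0,0,0,0,0,0]],
], grip=0, grip_force=15)

```text
t: 59.85
tcp_pos: [448.5, 59.9, 96.8]
tcp_rot: [-2.373, -2.053, 0.006]
force: [3.9, -0.4, 4.3]
gripper_width: 15.4
```

Request:
servo_tool([
  [[0,0.01,0,0,0,0],[0,0.02,0,0,0,0],[0,0.03,0,0,0,0],[0,0.037,0,0,0,0],[0,0.041,0,0,0,0],[0,0.043,0,0,0,0],[0,0.045,0,0,0,0],[0,0.047,0,0,0,0],[0,0.047,0,0,0,0]],
])

```text
t: 60.75
tcp_pos: [493.4, 52.9, 96.7]
tcp_rot: [-2.371, -2.05, 0.014]
force: [-12.8, -0.9, 10.6]
gripper_width: 15.4
```

```bash
python3 -c "
from h import *
plan()
f=snap('scene','s39.png')
s=cv2.imread('pics/s39.png')
a=cv2.resize(s[90:300,320:500],None,fx=2.8,fy=2.8,interpolation=2)
cv2.imwrite('pics/c39.png',a)"
```

```text
t 60.75 tcp [493.4  52.9  96.7] yaw 81.7 w 15.4 F [-12.8  -0.9  10.6] q6 0.18
```

View pics/c39.png

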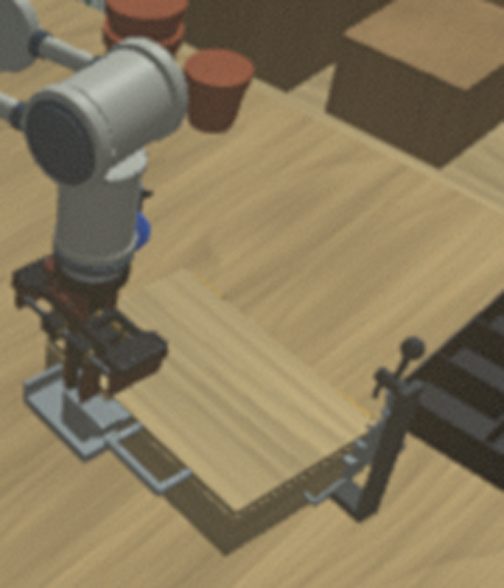

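Request:
servo_tool([
  [[0,0.002,0,0,0,0],[0,0.004,0,0,0,0],[0,0.004,0,0,0,0],[0,0.004,0,0,0,0]],
])

```text
t: 61.2
tcp_pos: [493.7, 52.8, 96.6]
tcp_rot: [-2.364, -2.046, 0.026]
force: [-21.2, 0.8, 14.0]
gripper_width: 15.6
```

Request:
servo_tool([
  [[0,-0.002,0,0,0,0],[0,-0.002,0,0,0,0],[0,-0.002,0,0,0,0],[0,-0.002,0,0,0,0],[0,-0.002,0,0,0,0],[0,-0.002,-0.03,0,0,0],[0,-0.002,-0.07,0,0,0],[0,-0.002,-0.11,0,0,0],[0,-0.002,-0.15,0,0,0],[0,-0.002,-0.15,0,0,0]],
], grip=0.5)

```text
t: 62.2
tcp_pos: [497.0, 53.0, 253.4]
tcp_rot: [-2.369, -2.05, 0.012]
force: [-0.1, 0.9, 0.9]
gripper_width: 43.9
```

```bash
python3 -c "
from h import *
plan(([520,-180,280],81.8))"
```

```text
t 62.2 tcp [497.   53.  253.4] yaw 81.7 w 43.9 F [-0.1  0.9  0.9] q6 0.18
[-0.2273, 0.0559, -0.0271] [-0.012, 0.0, -0.001]
```

Firmly at its stop. I'll move the arm away for a clear final look.

Request:
servo_tool([
  [[-0.04,0.01,-0.01,0,0,0],[-0.08,0.02,-0.02,0,0,0],[-0.12,0.03,-0.025,0,0,0],[-0.16,0.04,-0.025,0,0,0],[-0.2,0.05,-0.025,0,0,0],[-0.227,0.056,-0.025,0,0,0],[-0.227,0.056,-0.025,0,0,0]],
])

```text
t: 62.9
tcp_pos: [519.8, -182.9, 275.9]
tcp_rot: [-2.372, -2.044, 0.015]
force: [0.5, 0.9, 0.1]
gripper_width: 44.0
```

```bash
python3 -c "
from h import *
plan()
f=snap('scene','s40.png');snap('top','t40.png')
s=cv2.imread('pics/s40.png');t=cv2.imread('pics/t40.png')
a=cv2.resize(s[110:300,320:490],None,fx=2.3,fy=2.3,interpolation=2)
b=cv2.resize(t[95:395,100:320],None,fx=1.45,fy=1.45,interpolation=2)
o=np.zeros((max(a.shape[0],b.shape[0]),a.shape[1]+b.shape[1],3),np.uint8);o[:a.shape[0],:a.shape[1]]=a;o[:b.shape[0],a.shape[1]:]=b
cv2.imwrite('pics/c40.png',o)
for n in ['funnel','saucer']: print(n,[(round(float(r['score']),2),np.round(r['location']).tolist()) for r in manip.recognise('top',n)][:2])"
```

```text
t 62.9 tcp [ 519.8 -182.9  275.9] yaw 81.5 w 44.0 F [0.5 0.9 0.1] q6 -0.25
funnel [(0.88, [338.0, 148.0])]
saucer [(0.62, [213.0, 224.0]), (0.61, [328.0, 448.0])]
```

View pics/c40.png

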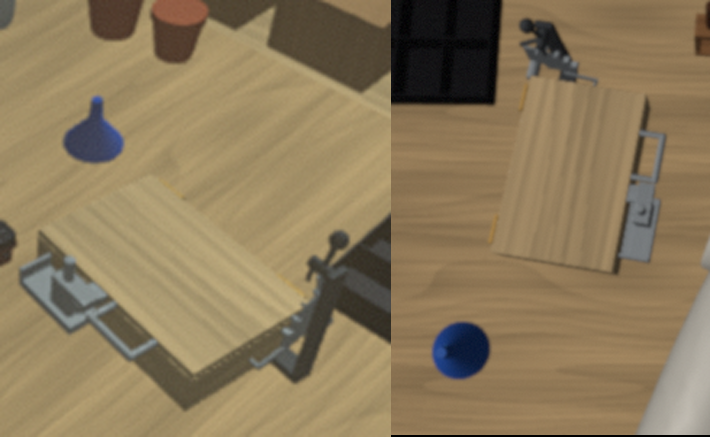

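View pics/s40.png

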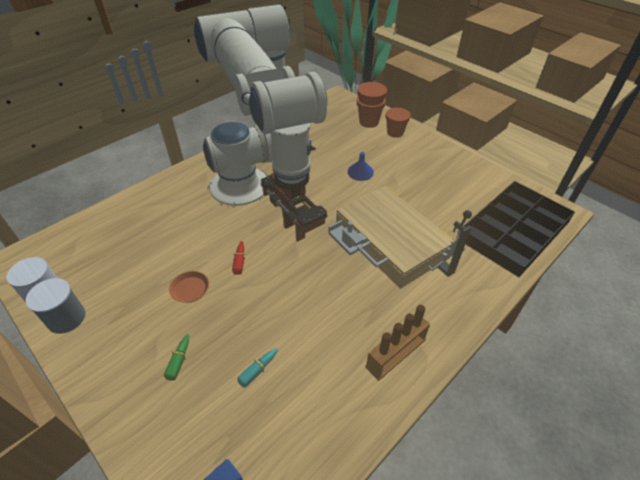

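The last pictures show the flap shut, the bolt at its starting home position and the pawl weight back on its original side. Funnel and saucer have not moved, and only the three coloured look-alikes are left on the bench. Handing in.

```bash
python3 -c "
from cell import manip
print(manip.close_job())"
```

```text
the job is handed in; nothing more can be done
None
```

All five tools (stone, saw, torch, spanner and wooden dibber) are stowed in the locker. The flap is shut with the bolt pushed home over it, and I handed the job in at about 63 s.

**How it went:** I drew the bolt to its stop, stood the flap on its top notch, laid the tools side by side and threw the pawl out. Then I brought the flap down shut and pushed the bolt home. On the first try at the top notch the flap dropped back to the 1.05 rad notch. I regripped it, lifted it to about 1.35 rad, and it then held at 1.30.

**Last checks:**
- **Bolt:** it travelled about 45 mm and met a firm stop, with 21 N of resistance.
- **Flap and pawl:** in the pictures the flap is shut and the pawl is seated again. I judged both by eye, because their joint values cannot be read.
- **Tools:** all five were seen in the well before the flap was lowered; they are out of sight now.
- **Funnel and saucer:** they show in the same places in the pictures. For the saucer, the network also gave a false report on the locker, and its true one was about 5 pixels (roughly 13 mm) off the first, within the network's scatter.
- **Force:** there was about 25 N of sideways force for a moment while lowering the flap, well under the 120 N wrist limit.

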